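# Lock the slide set in its stand and draw the sprung slide to the pointer

## Task

The spring-return tuning slide stands loose in its fitting stand: first swing the lever of the stand's lock ring clockwise (seen from above) as far as it goes, to the locked mark, so that the set cannot lift out, while the slide stays fully home. Then grip the slide by the bow on top and draw it straight up against its spring until the bead round its ferrules is level with the tip of the pointer on the gauge post. Finish while still holding it there, so that the stop nut can be set; leave the pointer and the things lying around where they are.

Things in the scene. Friction and masses are not known exactly. Their poses are not given: they have to be found in the camera images.
- slide_stand: fixed bench stand: round grey cast base 148 mm across and 12 mm high, with a tongue on its -y side that carries a gauge post 10 mm thick and 178 mm high, 92 mm from the centre. Origin: underside of the base, on the axis of the ring and of the slide set. Its yaw is the yaw of the whole stand
- lock_ring (a joint): angle of the steel lock ring (115 mm across, top 32 mm above the bench) about the stand's vertical axis: grows clockwise seen from above, stiff to turn (about 0.12 N m), has no spring and stays where left; 0 to 0.2 at the start (open), 1.047 rad = stop, where the line cut in the ring's top meets the longer line on the base's rim (locked mark; a dot there marks open), on the stand's -x side. When locked its two inward lugs cover the two ears of the set's foot
- lever_grip (a point): middle of the upright round black grip (17 mm thick, from 32 to 77 mm above the bench) at the end of the lock ring's lever, 105 mm from the ring's axis; below it the lever's flat boss and bar reach up to about 35 mm above the bench. The point is 56 mm above the bench. Its x, y axes turn with the ring; in the stand's frame the lever points to 110 degrees (counted from +x towards +y) at joint value 0 and to 50 degrees when locked
- ring_axis (a point): point on the vertical axis of the lock ring and the slide set, at the height of lever_grip
- slide_set: the loose slide set (0.45 kg with its slide): brass foot with two ears along its x axis, two upright nickel outer tubes 15 mm thick, up to 97 mm above the bench, with a spring barrel between them. Origin: underside of the foot, 12 mm above the bench when seated; unlocked it lifts out of the stand before the spring gives; locked it can rise 2 to 3 mm until its ears meet the lugs
- slide (a joint): how far the sprung slide is drawn up out of the set (m): 0 = fully home, 0.055 = its own stop. The spring pulls it home with about 4.4 N plus 0.2 N per mm, to which 1 N of weight is added
- bow (a point): centre of the brass tube, 13 mm thick, at the top of the slide's U-shaped bow; 135 mm above the bench when home. The bow is 53 mm wide over all and stands in the y-z plane of the slide (this point's axes): its tube runs along y here, so it is pinched across x. The bow is open below this point for 23 mm, down to a thin cross brace
- bead (a point): centre of the raised bead (19 mm across, 4 mm high) round the ferrule of the slide's leg on the pointer's side: 20 mm to the -y side of the slide's axis and 29.5 mm below bow; it moves with the slide
- pointer_tip (a point): tip of the dark needle pointer (level, 47 mm long) that points along the stand's +y at the slide's leg; the tip lies 35 mm to the -y side of the slide's axis and 5 mm clear of the bead; its height was set beforehand, 130 to 155 mm above the bench, and stays as clamped
- mouthpiece: plated mouthpiece, 38 x 38 x 83 mm, a bystander standing to the right of the stand; origin under its centre
- ferrule_a: turned brass ferrule, 25 mm across, 22 mm high, a bystander in front of the stand; origin under its centre
- ferrule_b: turned brass ferrule, 27 mm across, 22 mm high, a bystander in front of the stand; origin under its centre
- screwdriver: screwdriver with a clear and blue handle, 212 mm long along its y axis, 27 mm high, a bystander lying in front of the stand; origin under its centre
- flat_file: flat file with a wooden handle, 273 mm long along its y axis, a bystander; origin under its centre
- cork_jar: small jar with a yellow lid, 54 mm across, 70 mm high, a bystander; origin under its centre
There are look-alikes about, which are no part of the job. Of the things that look like the slide_stand, the larger one is meant.

How it is judged:
By the outcome, as a careful person would: the job done as asked, in the order asked, and still so for the second after the job is handed in, while the arm keeps its last pose, push and grip.
It also fails if it takes over 46 s, if anything falls off the work surface, if the arm or the gripper's body presses on something with over 40 N, if the wrist force passes 120 N, or if a joint passes its speed limit or range.

## Robot

A 6-joint arm with a two-finger parallel gripper is mounted at the origin on the work surface; the furniture and walls round the work are solid. World frame = base frame: x ahead of the robot, y to its left, z up, the work surface at z = 0. Lengths are in m, angles in rad, forces in N, time in s.
With the tool pointing down it reaches from about 0.35 to 0.8 m from the base axis. Payload 7.3 kg.
Tool frame: the origin (TCP) lies midway between the tips of the shut fingers; the grasp point (between the pads) lies behind it (bot.grip_depth is the z of the grasp point in the tool frame, in m); z points along the fingers, y is the direction in which the jaws open and shut (so a half turn about z gives the same grasp; the last joint's range is limited). The gripper opens to 85 mm and grips with 20 to 120 N. Pads are 22 mm wide; open, the fingers measure 114 mm over their backs; the gripper's body (76 mm by 85 mm) begins 54 mm behind the grasp point. The pads swing forward as they close: fully open they stand 13 mm farther back than shut.
Start: joints at [-1.457, 0.342, 1.524, -0, 1.275, -0.146], TCP at [0.135, -0.507, 0.231] pointing down, gripper open.
Joint ranges: [-2.53, 2.53], [-0.77, 2.02], [0.04, 2.7], [-1, 4.14], [0.28, 2.66], [-3.11, 3.11]. Speed limits (rad/s): [2.57, 2.57, 3.14, 3.14, 3.14, 3.14].

## Interface

Orientations are given as a unit quaternion [x, y, z, w].
In Python, from plant import bot gives the robot as it stands.
- The arm moves only by the tool play_rows, never from a script. Its argument "motion" is text: rows parted by semicolons, each of 7 numbers parted by spaces: the shift along the tool's x, y, z in cm, then the turn, a rotation vector about the tool's x, y, z in degrees, then the finger opening in cm, from 0 to 8.54. In form: tx ty tz wx wy wz grip; .... A call has 1 to 8 rows; each row shifts and turns the commanded pose from where the row before left it, along the tool's axes as they then stand; what a row does not reach is not made up. A row lasts 1/8 s, in which the tool goes at most 62.5 mm and 10.7 degrees, less where a joint would pass 70% of its speed; a pose out of reach is approached as far as the arm can. A call is refused whole if a number of a shift passes 6.25 or a number of a turn 10.7, either way. A call with a gripper value outside its range is refused whole. The fingers move at their own pace and stop on an object; "grip_force" is the grip in N (left out, the last holds). Time passes only in rows, so rows that do not move let the fingers close. It gives the time, the measured TCP pose, the force and the opening at its end, in the units of the state.
- bot.get_state(): the state, without advancing time (a new reading comes with each control period).
- bot.camera(name): name is "scene" or "side" or "wrist"; returns a dict with "image" (400x640x3 uint8, red, green, blue), "camera_matrix" (3x3 intrinsics, pixels), "R" (3x3) and "t" (3): a world point X has camera coordinates R X + t. Camera axes: x right, y down, z forward; pixel columns grow to the right and rows downward; lengths in m; the calibration is good to about 2 mm. A picture is of the moment at which its call begins. There is no depth.
- bot.hand_in(): hands the job in, once; it reports no verdict.
The state is a dict: "time_s": time; "joint_positions": joint angles; "joint_vel": joint speeds; "joint_efforts": joint torques, N m; "ee_pos": TCP position; "orientation": TCP orientation; "ft_force": force on the tool from outside, world axes, zero at the start; "moment": the same for the moment, N m; "width": opening from 0.0 (shut) to 1.0 (fully open).
Only numpy, scipy, OpenCV 4.12 (cv2) and the standard library are available. Lean on these libraries where they do the work, as an engineer would, in place of code of your own. Each camera call takes 0.05 s, during which the arm holds its last target.

## Working session

There is one attempt and no reset: what is moved stays moved. The work goes in short steps, Python scripts to look and compute and a tool call to move; the robot and the scene stay as the last step left them, time stands still between calls to the robot, and variables do not carry over. Pictures are saved under pics/ and viewed, and the job is handed in when it is done.

Besides the shell and the picture viewer there is one more tool, called after "Call:" as name(argument=value, ...) on one line, values as JSON. play_rows: Moves the arm, as the interface text tells. Its arguments: {"type":"object","properties":{"motion":{"type":"string"},"grip_force":{"type":"number"}},"required":["motion"]}

```bash
mkdir -p pics; ls; cat > h.py <<'E'
import numpy as np, cv2
from plant import bot
def snap(n,f):
    c=bot.camera(n); cv2.imwrite(f,c["image"][:,:,::-1]); np.savez(f[:-3]+"npz",K=c["camera_matrix"],R=c["R"],t=c["t"]); return c
def load(f):
    d=np.load(f[:-3]+"npz"); return cv2.imread(f),d["K"],d["R"],d["t"]
def proj(X,K,R,t):
    p=K@(R@np.array(X,float)+t); return p[:2]/p[2]
def ray(uv,K,R,t):
    d=R.T@np.linalg.solve(K,np.array([uv[0],uv[1],1.])); return -R.T@t,d/np.linalg.norm(d)
def onz(uv,z,K,R,t):
    o,d=ray(uv,K,R,t); return o+d*(z-o[2])/d[2]
def tri(rs):
    A=0;b=0
    for o,d in rs:
        P=np.eye(3)-np.outer(d,d);A=A+P;b=b+P@o
    return np.linalg.solve(A,b)
E
python3 - <<'E'
from h import *
for n in ["scene","side","wrist"]:
    c=snap(n,f"pics/{n}0.png"); print(n,-c["R"].T@c["t"],c["camera_matrix"][0,0])
print(bot.get_state(),bot.grip_depth)
E
```

```text
pics
scene [-0.38537962  0.73872964  0.8205876 ] 496.7549048984086
side [0.09276751 0.99529952 0.7756967 ] 402.71957859565606
wrist [ 0.21502198 -0.4863593   0.37267895] 289.13604269431414
{'time_s': 0.15, 'joint_positions': array([-1.45701460e+00,  3.42593503e-01,  1.52476429e+00,  1.94388564e-05,
        1.27541335e+00, -1.46005897e-01]), 'joint_vel': array([-1.73421865e-03, -2.32590461e-03, -2.41771963e-03, -1.23818899e-03,
        4.82861614e-04,  7.12883275e-05]), 'joint_efforts': array([ 2.02889642e-03, -4.33907676e+01, -2.46147144e+01, -2.86990792e-05,
        5.73967933e-03, -2.35592793e-06]), 'ee_pos': array([ 0.1348507 , -0.50708773,  0.23078124]), 'orientation': array([ 9.91575849e-01,  1.29526017e-01,  1.87891324e-05, -5.89016658e-04]), 'ft_force': array([ 0.67691976, -0.52453242,  0.22717844]), 'moment': array([-0.0333635 , -0.0248689 ,  0.00345133]), 'width': 1.0013049745291804} -0.0187
```

View pics/scene0.png

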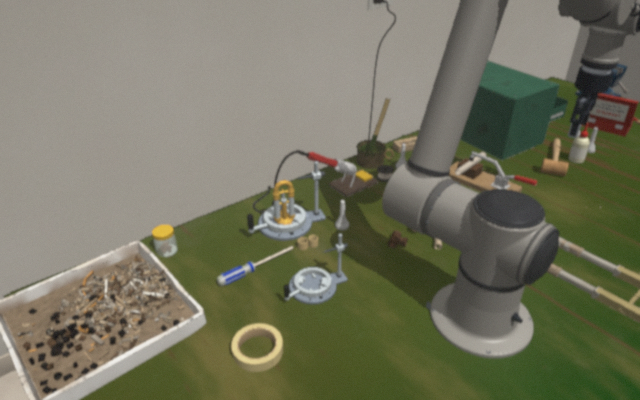

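View pics/side0.png

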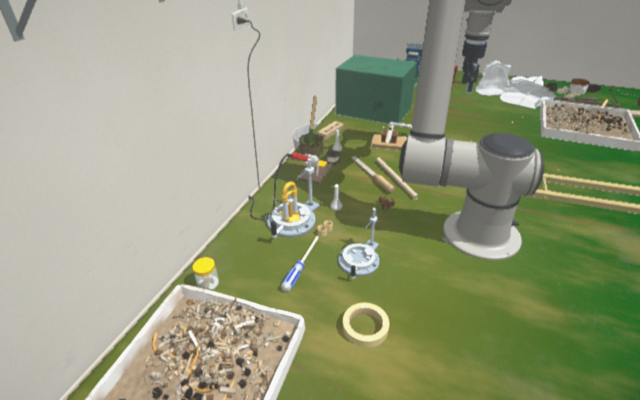

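View pics/wrist0.png

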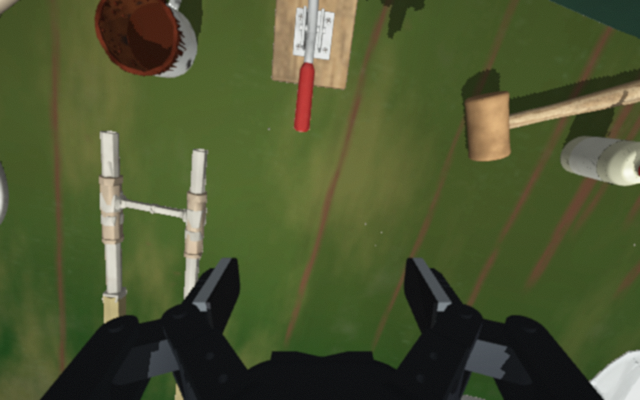

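Two candidates: the stand at scene (285,215), with brass slide and larger base, and the one at scene (312,283), which is smaller and empty. The first fits. I'll enlarge it to confirm.

```bash
python3 - <<'E'
from h import *
for n,(x0,y0,w,h) in [("scene",(225,150,120,100)),("side",(245,150,100,100))]:
    im,K,R,t=load(f"pics/{n}0.png"); c=cv2.resize(im[y0:y0+h,x0:x0+w],None,fx=6,fy=6,interpolation=cv2.INTER_CUBIC)
    cv2.imwrite(f"pics/{n}0c.png",c)
    for uv in [(285,215),(312,283)] if n=="scene" else [(291,216),(359,258)]: print(n,onz(uv,.03,K,R,t))
E
```

```text
scene [0.53843189 0.14201284 0.03      ]
scene [0.28235878 0.24376022 0.03      ]
side [0.53519201 0.15332717 0.03      ]
side [0.29262207 0.25123179 0.03      ]
```

View pics/scene0c.png

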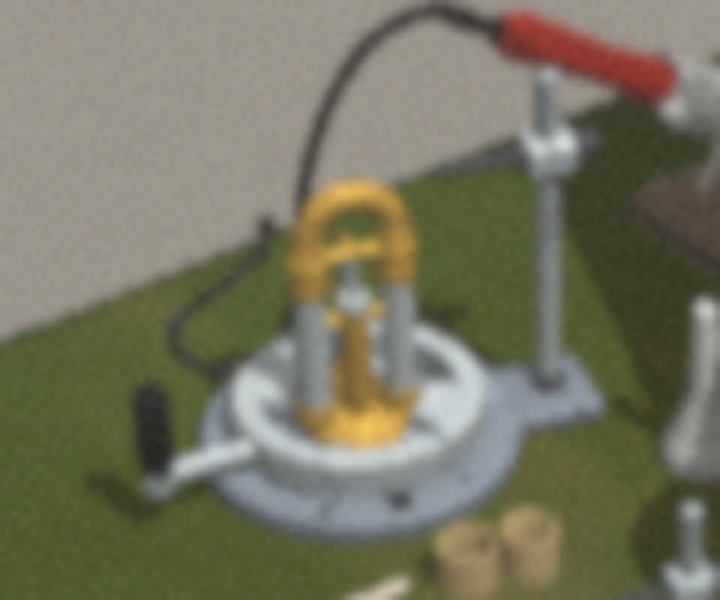

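View pics/side0c.png

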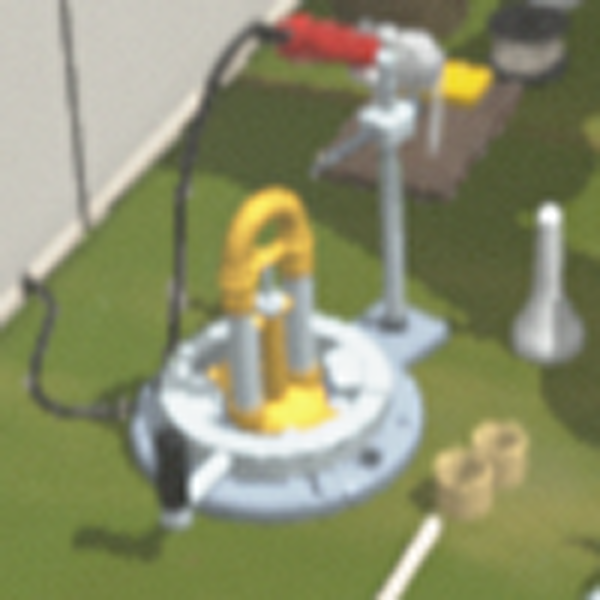

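The crops confirm it. The big stand holds the brass slide, with its lever grip at scene (251,222) / side (274,228) and its pointer at scene (298,179) / side (298,178). Next I'll triangulate roughly.

```bash
python3 - <<'E'
from h import *
_,K1,R1,t1=load("pics/scene0.png");_,K2,R2,t2=load("pics/side0.png")
P={"grip":((154,430),(172,470)),"bow":((357,195),(272,203)),"tip":((440,172),(316,170)),"postbase":((550,380),(393,322)),"posttop":((548,75),(390,52)),"clamp":((552,150),(388,122))}
for k,(a,b) in P.items():
    a=(np.array(a)+.5)/6-.5+[225,150]; b=(np.array(b)+.5)/6-.5+[245,150]
    X=tri([ray(a,K1,R1,t1),ray(b,K2,R2,t2)]); print(k,X.round(4),(proj(X,K1,R1,t1)-a).round(1),(proj(X,K2,R2,t2)-b).round(1))
for uv in [(135,243),(270,193),(0,297)]: print("wall",onz(uv,0,K1,R1,t1))
for uv in [(130,325),(238,215),(330,95)]: print("wall",onz(uv,0,K2,R2,t2))
E
```

```text
grip [0.5449 0.246  0.0529] [ 0.  -0.1] [0.  0.1]
bow [0.5382 0.1396 0.1362] [ 0.1 -0.5] [0.1 0.4]
tip [0.5342 0.0984 0.1326] [-0.   0.1] [-0.  -0.1]
postbase [0.5169 0.0512 0.0103] [ 0.1 -0.3] [0.  0.3]
posttop [0.5112 0.0554 0.1786] [ 0.1 -0.6] [0.1 0.5]
clamp [0.5163 0.0498 0.135 ] [ 0.  -0.2] [0.  0.2]
wall [0.71272716 0.50181542 0.        ]
wall [0.69482891 0.09068427 0.        ]
wall [0.71212021 0.82184111 0.        ]
wall [0.72887499 0.61980737 0.        ]
wall [0.71074455 0.17360725 0.        ]
wall [ 0.79131278 -0.85752053  0.        ]
```

```bash
cat >> h.py <<'E'
from scipy.spatial.transform import Rotation as Ro
def pose(s=None):
    s=s or bot.get_state(); return np.array(s["ee_pos"]),Ro.from_quat(s["orientation"])
def heading(R): x=R.apply([1,0,0]); return np.degrees(np.arctan2(x[1],x[0]))
def plan(wps,p=None,R=None):
    """wps: (x,y,z,heading,nrows) straight; returns rows tx ty tz wx wy wz"""
    if p is None: p,R=pose()
    out=[]
    for x,y,z,h,n in wps:
        h0=heading(R); dh=(h-h0+180)%360-180
        p0=p.copy()
        for i in range(1,n+1):
            tgt=p0+(np.array([x,y,z])-p0)*i/n
            d=R.inv().apply(tgt-p)*100; d=d.round(2)
            hh=np.radians(h0+dh*i/n); Rt=Ro.from_matrix(np.array([[np.cos(hh),np.sin(hh),0],[np.sin(hh),-np.cos(hh),0],[0,0,-1]]).T)
            w=np.degrees((R.inv()*Rt).as_rotvec()).round(1)
            out.append((*d,*w)); p=p+R.apply(d/100); R=R*Ro.from_rotvec(np.radians(w))
    for r in out: print(" ".join(f"{v:g}" for v in r))
    print("end",p.round(4),heading(R).round(1))
E
python3 - <<'E'
from h import *
p,R=pose();print(p,heading(R))
c=load("pics/wrist0.png");C=-c[2].T@c[3];print("cam in tool",R.inv().apply(C-p),"axes",R.inv().apply(c[2][2]))
plan([(.46,-.25,.33,75,8),(.52,.15,.36,170,10)])
E
```

```text
[ 0.1348507  -0.50708773  0.23078124] 14.884403267869823
cam in tool [ 0.08283266  0.00039562 -0.14188254] axes [-3.20482719e-01  7.20458624e-05  9.47254359e-01]
4.75 -2.06 -1.24 -0.1 -0 -7.5
4.99 -1.43 -1.24 0 -0 -7.5
5.12 -0.76 -1.24 0 -0 -7.5
5.18 -0.08 -1.24 0 -0 -7.6
5.15 0.6 -1.24 0 0 -7.5
5.02 1.27 -1.24 0 0 -7.5
4.82 1.91 -1.24 0 0 -7.5
4.52 2.52 -1.24 0 0 -7.5
4.02 -0.46 -0.3 0 0 -9.5
4.04 0.22 -0.3 0 0 -9.5
3.95 0.87 -0.3 0 0 -9.5
3.75 1.52 -0.31 0 0 -9.5
3.44 2.11 -0.3 0 0 -9.5
3.05 2.66 -0.3 0 0 -9.5
2.58 3.12 -0.3 -0 0 -9.5
2.02 3.51 -0.3 -0 0 -9.5
1.41 3.78 -0.3 -0 0 -9.5
0.77 3.97 -0.3 -0 0 -9.5
end [0.52   0.1499 0.36  ] 170.0
```

Call:
play_rows(motion="4.75 -2.06 -1.24 0 0 -7.5 8; 5 -1.43 -1.24 0 0 -7.5 8; 5.1 -0.76 -1.24 0 0 -7.5 8; 5.2 -0.1 -1.24 0 0 -7.5 8; 5.15 0.6 -1.24 0 0 -7.5 8; 5 1.3 -1.24 0 0 -7.5 8; 4.8 1.9 -1.24 0 0 -7.5 8; 4.5 2.5 -1.24 0 0 -7.5 8")

```text
time_s: 1.15
ee_pos: [0.4609, -0.2496, 0.3307]
orientation: [0.793, 0.61, -0.0, -0.0]
ft_force: [-0.5, -0.3, 0.4]
width: 0.932
```

Call:
play_rows(motion="4 -0.46 -0.3 0 0 -9.5 8; 4 0.2 -0.3 0 0 -9.5 8; 3.95 0.9 -0.3 0 0 -9.5 8; 3.75 1.5 -0.3 0 0 -9.5 8; 3.4 2.1 -0.3 0 0 -9.5 8; 3 2.7 -0.3 0 0 -9.5 8; 2.6 3.1 -0.3 0 0 -9.5 8; 2 3.5 -0.3 0 0 -9.5 8")

```text
time_s: 2.15
ee_pos: [0.5087, 0.0689, 0.3543]
orientation: [0.249, 0.969, -0.0, -0.0]
ft_force: [0.7, -0.1, -0.2]
width: 0.94
```

Call:
play_rows(motion="1.4 3.8 -0.3 0 0 -9.5 5; 0.8 4 -0.3 0 0 -9.5 5; 0 0 0 0 0 0 5; 0 0 0 0 0 0 5")

```text
time_s: 2.65
ee_pos: [0.5207, 0.1477, 0.3601]
orientation: [0.089, 0.996, -0.0, -0.0]
ft_force: [-0.5, 0.0, -0.3]
width: 0.582
```

```bash
python3 - <<'E'
from h import *
c=snap("wrist","pics/wrist1.png")
p,R=pose();print(p,heading(R)); s=bot.get_state();print(s["time_s"],s["ft_force"],s["width"],s["joint_positions"])
im,K,Rc,t=load("pics/wrist1.png"); print(proj([.538,.14,.136],K,Rc,t),proj([.545,.246,.053],K,Rc,t))
cv2.imwrite("pics/wrist1c.png",cv2.resize(im,(800,500)))
E
```

```text
[0.52080116 0.14721791 0.36018322] 169.77946668937744
2.7 [ 0.17529994  0.46416629 -0.6759621 ] 0.584667268209193 [ 1.34148693e-01  3.10924826e-01  1.21951017e+00 -5.11444514e-04
  1.61186462e+00 -1.25828668e+00]
[318.46428792 184.65671204] [386.30712982 163.43022339]
```

View pics/wrist1c.png

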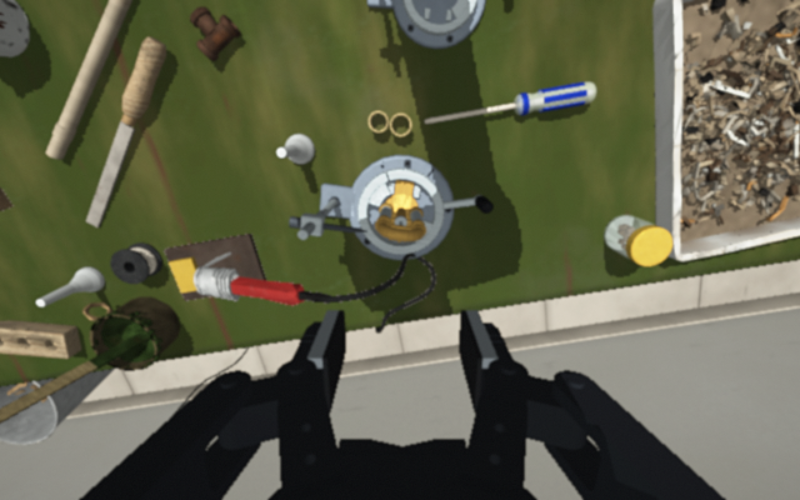

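```bash
python3 - <<'E'
from h import *
im,K,R,t=load("pics/wrist1.png")
x0,y0=230,115; c=cv2.resize(im[y0:y0+110,x0:x0+170],None,fx=4.7,fy=4.7,interpolation=cv2.INTER_CUBIC)
cv2.imwrite("pics/wrist1d.png",c)
for n,X in [("lock",[.624,.201,.056]),("lockhigh",[.624,.201,.12])]:
    u=proj(X,K,R,t); print(n,u,(u-[x0,y0])*4.7)
E
```

```text
lock [364.61932661 215.05110672] [632.71083505 470.2402016 ]
lockhigh [370.83010615 231.17848763] [661.90149892 546.03889186]
```

View pics/wrist1d.png

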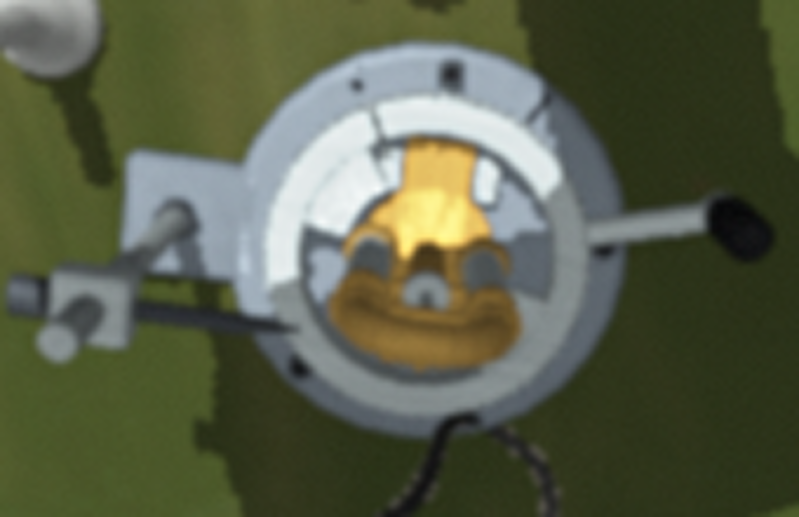

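```bash
python3 - <<'E'
from h import *
_,K1,R1,t1=load("pics/scene0.png");_,K2,R2,t2=load("pics/side0.png");_,K3,R3,t3=load("pics/wrist1.png")
pl=np.array([(280,28),(245,38),(215,65),(197,110),(190,150),(185,200),(180,260),(177,330),(172,395),(130,408),(80,410),(45,385),(40,330),(45,300)],float)
pl=pl/6+[245,150]-.4
S=np.concatenate([np.linspace(pl[i],pl[i+1],15)[:-1] for i in range(len(pl)-1)])
for a in [(490,25),(430,10),(380,30),(340,70),(318,120),(305,170),(300,195),(215,372),(178,340),(200,295),(245,255)]:
    a=np.array(a)/6+[225,150]-.4
    r=ray(a,K1,R1,t1); best=[]
    for s in S:
        X=tri([r,ray(s,K2,R2,t2)]); e=np.linalg.norm(proj(X,K1,R1,t1)-a); best.append((e,X))
    best.sort(key=lambda q:q[0]); 
    for e,X in best[:2]: print(a.round(1),round(e,2),X.round(3),"wrist800",(proj(X,K3,R3,t3)*1.25).round(0))
E
```

```text
[306.3 153.8] 0.02 [0.618 0.008 0.139] wrist800 [296. 319.]
[306.3 153.8] 0.13 [0.616 0.01  0.141] wrist800 [296. 318.]
[296.3 151.3] 0.01 [0.566 0.079 0.194] wrist800 [338. 286.]
[296.3 151.3] 0.02 [0.563 0.081 0.195] wrist800 [339. 285.]
[287.9 154.6] 0.02 [0.588 0.091 0.178] wrist800 [358. 299.]
[287.9 154.6] 0.13 [0.586 0.092 0.18 ] wrist800 [358. 298.]
[281.3 161.3] 0.04 [0.589 0.113 0.165] wrist800 [380. 290.]
[281.3 161.3] 0.23 [0.59  0.112 0.164] wrist800 [380. 291.]
[277.6 169.6] 0.02 [0.589 0.126 0.144] wrist800 [393. 280.]
[277.6 169.6] 0.3 [0.589 0.126 0.143] wrist800 [393. 280.]
[275.4 177.9] 0.13 [0.589 0.134 0.121] wrist800 [401. 271.]
[275.4 177.9] 0.25 [0.59  0.134 0.119] wrist800 [401. 271.]
[274.6 182.1] 0.03 [0.59  0.137 0.108] wrist800 [404. 267.]
[274.6 182.1] 0.35 [0.59  0.137 0.109] wrist800 [404. 267.]
[260.4 211.6] 0.48 [0.606 0.179 0.021] wrist800 [435. 250.]
[260.4 211.6] 0.51 [0.609 0.177 0.019] wrist800 [434. 252.]
[254.3 206.3] 0.05 [0.646 0.175 0.014] wrist800 [436. 275.]
[254.3 206.3] 0.14 [0.644 0.176 0.015] wrist800 [437. 274.]
[257.9 198.8] 0.03 [0.678 0.143 0.01 ] wrist800 [418. 297.]
[257.9 198.8] 0.09 [0.556 0.212 0.103] wrist800 [463. 227.]
[265.4 192.1] 0.06 [0.702 0.102 0.005] wrist800 [394. 313.]
[265.4 192.1] 0.11 [0.572 0.179 0.102] wrist800 [436. 245.]
```

```bash
python3 - <<'E'
from h import *
V={n:load(f"pics/{f}.png")[1:] for n,f in [("scene","scene0"),("side","side0"),("wrist","wrist1")]}
im=load("pics/wrist1.png")[0]
f=4.7;w=lambda a:(np.array(a)+.5)/f-.5+[230,115]
s=lambda a:(np.array(a)+.5)/6-.5+[225,150]
d=lambda a:(np.array(a)+.5)/6-.5+[245,150]
P={"grip":(s((154,430)),d((172,470)),w((740,226))),"tip":(s((440,172)),d((316,170)),w((293,327))),"postbase":(s((550,382)),d((393,324)),w((180,217))),"posttop":(s((546,73)),d((389,55)),w((60,340))),"bow":(s((357,195)),d((272,203)),w((426,345)))}
for k,v in P.items():
    X=tri([ray(u,*V[n]) for n,u in zip(V,v)]); print(k,X.round(4),[(proj(X,*V[n])-u).round(1).tolist() for n,u in zip(V,v)])
# base rim on z=.012: wrist rim points
rim=np.array([(237,235),(262,155),(330,72),(430,42),(520,68),(590,140),(624,220),(600,325),(540,400),(350,415),(270,345)])
Q=np.array([onz(w(r),.012,*V["wrist"])[:2] for r in rim])
A=np.c_[2*Q,np.ones(len(Q))];b=(Q**2).sum(1);c=np.linalg.lstsq(A,b,rcond=None)[0];r=np.sqrt(c[2]+c[:2]@c[:2]);print("base",c[:2],r,(np.linalg.norm(Q-c[:2],axis=1)-r).round(4))
for k,u,z in [("ringmark",(378,122),.032),("dot",(357,85),.012),("line",(541,105),.012),("postbase",(180,217),.012)]:
    X=onz(w(u),z,*V["wrist"]);print(k,X.round(4),np.degrees(np.arctan2(X[1]-c[1],X[0]-c[0])))
E
```

```text
grip [0.5439 0.2469 0.054 ] [[-0.1, -0.2], [0.1, 0.1], [-0.1, 0.1]]
tip [0.5304 0.1042 0.1367] [[-1.0, 0.0], [0.3, 0.0], [-1.5, -0.2]]
postbase [0.5146 0.0544 0.0117] [[-0.3, -0.3], [0.3, 0.3], [-0.4, 0.2]]
posttop [0.5133 0.0547 0.1773] [[0.2, -0.2], [-0.3, 0.1], [-0.2, -0.6]]
bow [0.5401 0.1398 0.136 ] [[-0.4, -0.7], [-0.6, 0.4], [-1.6, -1.8]]
base [0.54145073 0.14264786] 0.07089165154713514 [-0.0002 -0.0019  0.0009  0.0018  0.0004 -0.0019  0.0003 -0.0011  0.0012
  0.0008 -0.0003]
ringmark [0.4915 0.1336 0.032 ] -169.72022730166896
dot [0.4797 0.1275 0.012 ] -166.22278040240067
line [0.498  0.1903 0.012 ] 132.36108422570166
postbase [0.5144 0.0551 0.012 ] -107.17300234997374
```

```bash
python3 - <<'E'
from h import *
plan([(.510,.248,.20,178,4),(.510,.248,.046,178,4)])
E
```

```text
0.71 2.43 4 -0 -0 -2.1
0.62 2.46 4.01 -0 -0 -2
0.54 2.48 4 -0 -0 -2.1
0.44 2.5 4 -0 -0 -2
-0 0 3.85 -0 -0 -0
-0 0 3.85 -0 -0 -0
-0.01 0.01 3.85 -0 -0 -0
0 -0 3.85 -0 -0 -0
end [0.51  0.248 0.046] 178.0
```

Call:
play_rows(motion="0.7 2.4 4 0 0 -2 0; 0.6 2.5 4 0 0 -2 0; 0.55 2.5 4 0 0 -2 0; 0.45 2.5 4 0 0 -2 0; 0 0 0 0 0 0 0; 0 0 3 0 0 0 0; 0 0 3 0 0 0 0")

```text
time_s: 3.58
ee_pos: [0.5119, 0.2479, 0.1419]
orientation: [0.02, 1.0, 0.0, 0.002]
ft_force: [0.2, 0.0, -0.8]
width: -0.003
```

```bash
python3 - <<'E'
from h import *
c=snap("wrist","pics/wrist2.png");snap("side","pics/side2.png")
p,R=pose();print(p,heading(R)); s=bot.get_state();print(s["time_s"],s["ft_force"],s["width"])
im,K,Rc,t=load("pics/wrist2.png"); print(proj([.544,.247,.056],K,Rc,t))
im2=load("pics/side2.png")[0]
cv2.imwrite("pics/side2c.png",cv2.resize(im2[120:270,200:360],None,fx=4,fy=4,interpolation=cv2.INTER_CUBIC))
E
```

```text
[0.5096698  0.24718871 0.1391872 ] 177.7388083149113
3.675 [ 0.15493929 -0.12621813 -0.74094998] -0.0016176421103367307
[322.26180719 241.33548697]
```

View pics/wrist2.png

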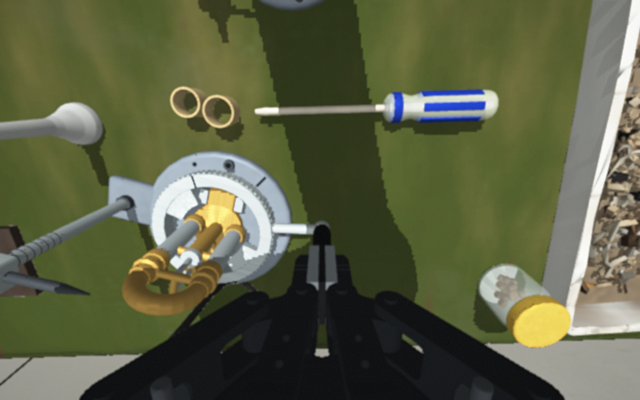

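View pics/side2c.png

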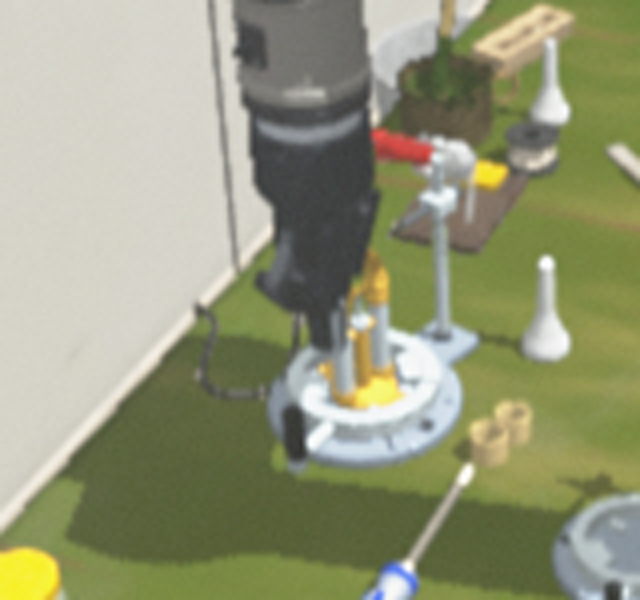

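The lever grip shows at wrist (320,236), close to the predicted (322,241), and the shut fingers are on its trailing side. I'm descending now.

Call:
play_rows(motion="0 0 3 0 0 0 0; 0 0 3 0 0 0 0; 0 0 2.5 0 0 0 0; 0 0 0.8 0 0 0 0; 0 0 0 0 0 0 0")

```text
time_s: 4.3
ee_pos: [0.5113, 0.2489, 0.0487]
orientation: [0.019, 1.0, 0.0, 0.001]
ft_force: [-0.4, -0.6, 0.6]
width: -0.003
```

```bash
python3 - <<'E'
from h import *
c=snap("wrist","pics/wrist3.png")
p,R=pose();print(p,heading(R)); s=bot.get_state();print(s["time_s"],s["ft_force"],s["width"])
# arc rows: heading = phi+90, TCP = axis+.105 er + .0195 et(ccw)
ax=np.array([.540,.1415]); 
def T(phi,off=.0195):
    a=np.radians(phi); return *(ax+.105*np.array([np.cos(a),np.sin(a)])+off*np.array([-np.sin(a),np.cos(a)])),.046,phi+90
print("approach");plan([(*T(87.5),2)])
pp=np.array(T(87.5)[:3]);hh=np.radians(177.5);R=Ro.from_matrix(np.array([[np.cos(hh),np.sin(hh),0],[np.sin(hh),-np.cos(hh),0],[0,0,-1]]).T)
plan([(*T(87.5-6*k),1) for k in range(1,10)],pp,R)
E
```

```text
[0.51147704 0.24905047 0.04905021] 177.84757253410464
4.35 [-0.21149793  0.10318077  0.14850158] 0.0008742246893306722
approach
-0.68 -0.06 0.15 0 0.1 0.2
-0.69 -0.07 0.16 0 0 0.1
end [0.5251 0.2472 0.046 ] 177.5
-1.11 0.15 0 0 0 6
-1.11 0.14 0 0 0 6
-1.1 0.15 0 0 0 6
-1.11 0.15 0 0 0 6
-1.11 0.14 0 0 0 6
-1.11 0.15 0 0 0 6
-1.11 0.14 0 0 0 6
-1.11 0.15 0 0 0 6
-1.1 0.15 0 0 0 6
end [0.6168 0.2158 0.046 ] 123.5
```

View pics/wrist3.png

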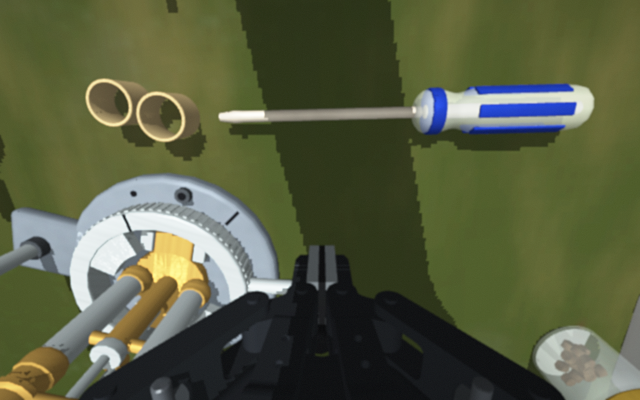

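The fingers stand at (322,250) in front of the grip, with nothing touched. Now I'll push along the arc.

Call:
play_rows(motion="-0.7 0 0.1 0 0 0.2 0; -0.7 0 0.1 0 0 0.2 0; -1.1 0.15 0 0 0 6 0; -1.1 0.15 0 0 0 6 0; -1.1 0.15 0 0 0 6 0; -1.1 0.15 0 0 0 6 0")

```text
time_s: 5.1
ee_pos: [0.569, 0.2461, 0.0457]
orientation: [0.231, 0.973, 0.0, -0.0]
ft_force: [-0.7, 1.8, 0.3]
width: 0.001
```

```bash
python3 - <<'E'
from h import *
c=snap("wrist","pics/wrist4.png");snap("side","pics/side4.png")
p,R=pose();print(p,heading(R)); s=bot.get_state();print(s["time_s"],s["ft_force"],s["width"])
im2=load("pics/side4.png")[0]
cv2.imwrite("pics/side4c.png",cv2.resize(im2[120:270,200:360],None,fx=4,fy=4,interpolation=cv2.INTER_CUBIC))
E
```

```text
[0.569666   0.24551723 0.04562481] 153.40650869254125
5.2 [ 0.27750648 -0.72715514 -0.02994672] -0.0024379194019945477
```

View pics/wrist4.png

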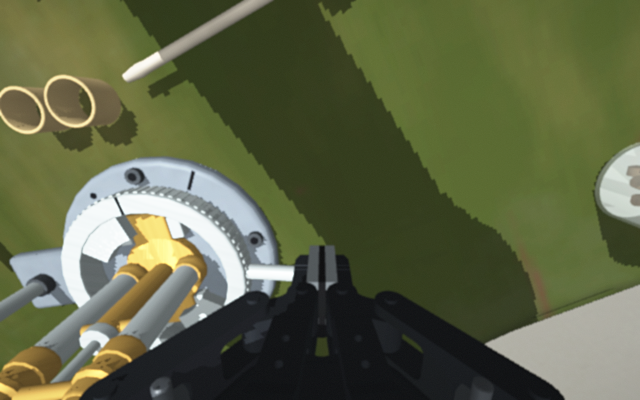

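View pics/side4c.png

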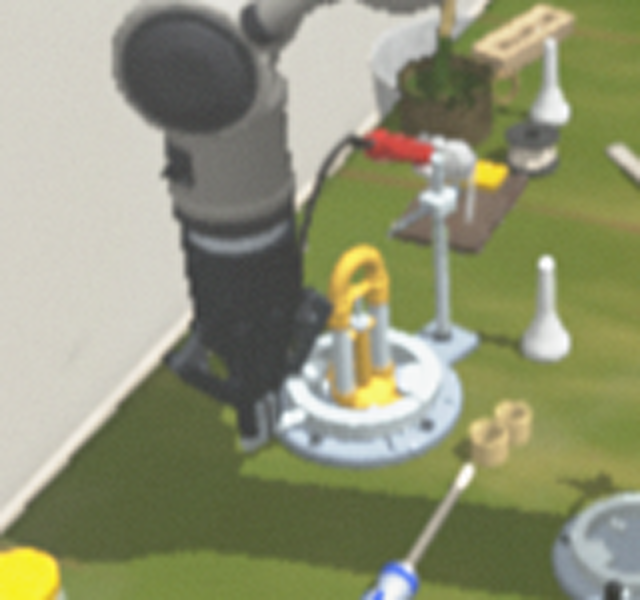

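Call:
play_rows(motion="-1.1 0.15 0 0 0 6 0; -1.1 0.15 0 0 0 6 0; -1.1 0.15 0 0 0 6 0; -1.1 0.15 0 0 0 6 0")

```text
time_s: 5.7
ee_pos: [0.6075, 0.2256, 0.0456]
orientation: [0.427, 0.904, 0.0, -0.0]
ft_force: [0.6, 2.1, -0.2]
width: -0.0
```

Call:
play_rows(motion="-0.4 0.05 0 0 0 2 0; -0.4 0.05 0 0 0 2 0")

```text
time_s: 5.95
ee_pos: [0.613, 0.2197, 0.0455]
orientation: [0.458, 0.889, 0.0, -0.0]
ft_force: [-0.7, 1.6, 0.2]
width: -0.0
```

```bash
python3 - <<'E'
from h import *
c=snap("wrist","pics/wrist5.png");snap("side","pics/side5.png")
p,R=pose();print(p,heading(R)); s=bot.get_state();print(s["time_s"],s["ft_force"],s["width"])
im2=load("pics/side5.png")[0]
cv2.imwrite("pics/side5c.png",cv2.resize(im2[120:270,200:360],None,fx=4,fy=4,interpolation=cv2.INTER_CUBIC))
E
```

```text
[0.61315677 0.21929279 0.04548364] 125.50696180215301
6.05 [-0.11500337  0.24624234  0.16914893] 0.002446609485117067
```

View pics/wrist5.png

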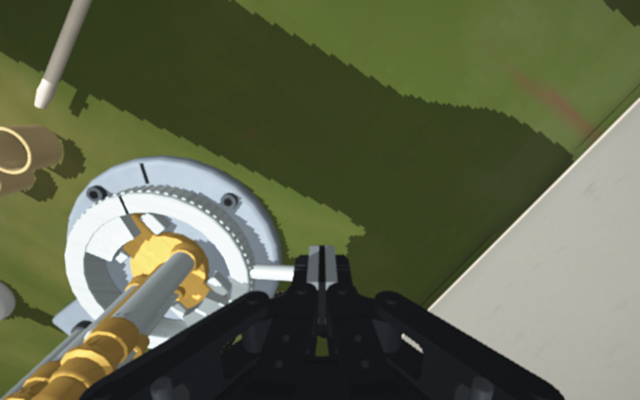

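View pics/side5c.png

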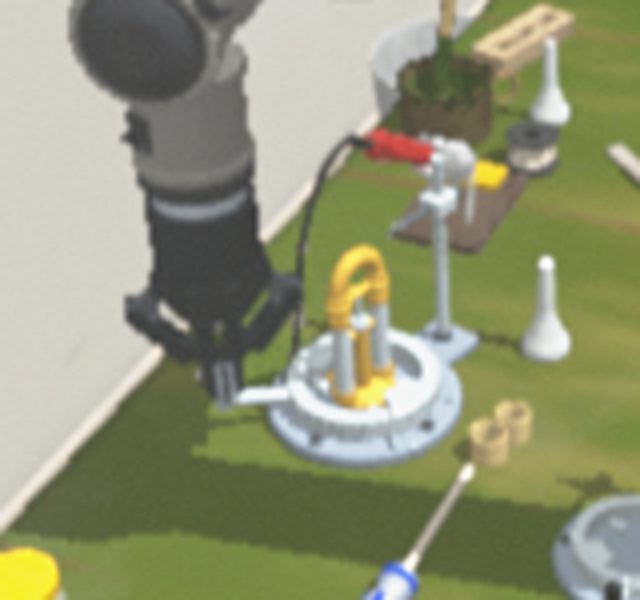

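```bash
python3 - <<'E'
from h import *
im,K,R,t=load("pics/wrist5.png")
ax=np.array([.540,.1415])
for k,u,z in [("ring",(122.5,203),.032),("ring in",(127,214),.032),("line out",(142,164),.012),("line in",(147,182),.012)]:
    X=onz(u,z,K,R,t)[:2]-ax; print(k,X,np.degrees(np.arctan2(X[1],X[0])),np.linalg.norm(X))
cv2.imwrite("pics/w5c.png",cv2.resize(im[140:340,50:300],None,fx=3,fy=3,interpolation=cv2.INTER_CUBIC))
E
```

```text
ring [-0.03549179  0.0356033 ] 134.91013468211955 0.05027188066259702
ring in [-0.0306875   0.03079825] 134.8968038985717 0.04347706129157457
line out [-0.04378169  0.05234526] 129.90918468095543 0.06824121417196437
line in [-0.03644777  0.04356825] 129.9147454069491 0.05680344896649748
```

View pics/w5c.png

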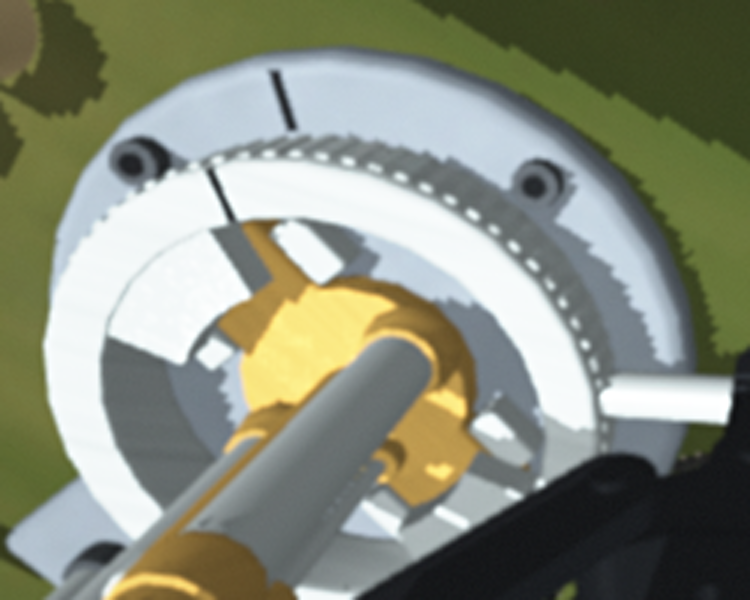

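About 5° remain (ring line at 134.9°, locked line at 129.9°). I'll push on in small steps while watching the force.

Call:
play_rows(motion="-0.37 0.05 0 0 0 2 0; -0.37 0.05 0 0 0 2 0")

```text
time_s: 6.3
ee_pos: [0.6182, 0.214, 0.0455]
orientation: [0.489, 0.872, 0.0, 0.0]
ft_force: [0.1, 1.2, -0.3]
width: -0.001
```

Call:
play_rows(motion="-0.3 0 0 0 0 1 0; -0.3 0 0 0 0 1 0; 0 0 0 0 0 0 0")

```text
time_s: 6.68
ee_pos: [0.6195, 0.2127, 0.0456]
orientation: [0.504, 0.864, 0.002, -0.002]
ft_force: [-5.4, 15.2, 2.2]
width: 0.003
```

```bash
python3 - <<'E'
from h import *
snap("wrist","pics/wrist6.png")
im,K,R,t=load("pics/wrist6.png")
p,Rr=pose();print(p,heading(Rr))
cv2.imwrite("pics/w6c.png",cv2.resize(im[140:340,50:300],None,fx=3,fy=3,interpolation=cv2.INTER_CUBIC))
E
```

```text
[0.619413   0.21268558 0.04553894] 119.50230162670633
```

View pics/w6c.png

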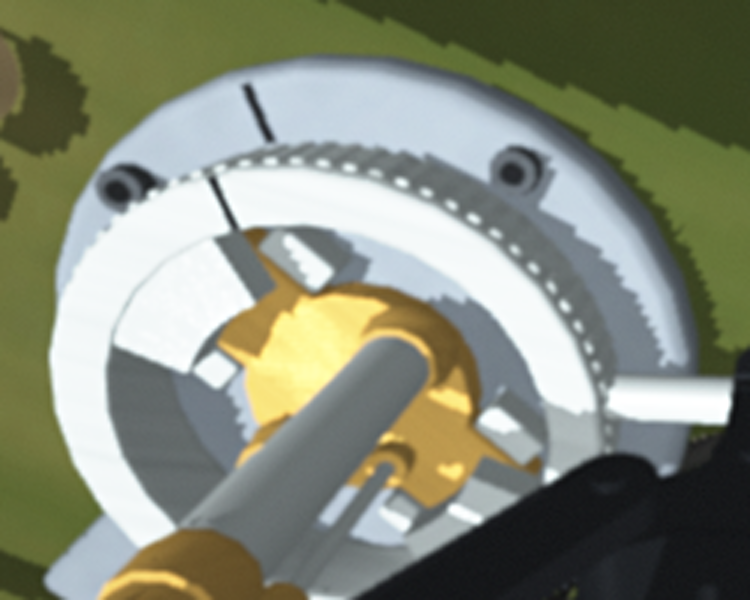

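```bash
python3 - <<'E'
from h import *
im,K,R,t=load("pics/wrist6.png")
ax=np.array([.540,.1415])
f=lambda a:(a[0]/3+50,a[1]/3+140)
for k,u,z in [("ring",(210,178),.032),("ring in",(233,228),.032),("line out",(247,87),.012),("line in",(270,138),.012)]:
    X=onz(f(u),z,K,R,t)[:2]-ax; print(k,np.degrees(np.arctan2(X[1],X[0])),np.linalg.norm(X))
E
```

```text
ring 129.95815964982512 0.05437718784723202
ring in 129.51932665436414 0.0440190084253477
line out 130.1759083122898 0.0678916820368179
line in 129.63952892168206 0.056721104268017415
```

The ring line (129.7°) meets the locked line (129.9°) and the stop was felt at 16 N. I'll back off, rise, and turn toward the bow.

```bash
python3 - <<'E'
from h import *
p,R=pose(); p=p+R.apply([.03,0,-.18])
plan([(.540,.1415,.30,73,5)],p,R)
E
```

```text
-1.03 -2.08 -1.49 -0 -0.3 9.3
-1.36 -1.89 -1.49 -0 -0 9.3
-1.64 -1.65 -1.48 -0 -0 9.3
-1.89 -1.35 -1.49 -0 -0 9.3
-2.09 -1.04 -1.48 -0 -0 9.3
end [0.54   0.1415 0.3   ] 73.0
```

Call:
play_rows(motion="1.5 0 0 0 0 0 0; 1.5 0 0 0 0 0 0; 0 0 -6 0 0 0 0; 0 0 -6 0 0 0 0; 0 0 -6 0 0 0 0; -1 -2.1 -1.5 0 0 9.3 2; -1.4 -1.9 -1.5 0 0 9.3 3.5; -1.6 -1.6 -1.5 0 0 9.3 3.5")

```text
time_s: 7.72
ee_pos: [0.5667, 0.1769, 0.271]
orientation: [0.699, 0.715, -0.0, 0.0]
ft_force: [-0.4, 0.1, -0.2]
width: 0.412
```

Call:
play_rows(motion="-1.9 -1.35 -1.5 0 0 9.3 3.5; -2.1 -1 -1.5 0 0 9.3 3.5; 0 0 0 0 0 0 3.5; 0 0 0 0 0 0 3.5")

```text
time_s: 8.22
ee_pos: [0.5417, 0.1391, 0.3]
orientation: [0.803, 0.596, -0.0, -0.0]
ft_force: [0.5, -0.5, -0.2]
width: 0.412
```

```bash
python3 - <<'E'
from h import *
for n in ["wrist","scene","side"]: snap(n,f"pics/{n}7.png")
p,R=pose();print(p,heading(R)); s=bot.get_state();print(s["time_s"],s["ft_force"],s["width"])
im,K,Rc,t=load("pics/wrist7.png"); print(proj([.540,.141,.135],K,Rc,t))
E
```

```text
[0.54170134 0.13924878 0.29952889] 73.09241207808074
8.375 [ 0.26198793  0.5005095  -1.34517403] 0.40912210182436776
[319.08845891 181.58563518]
```

View pics/wrist7.png

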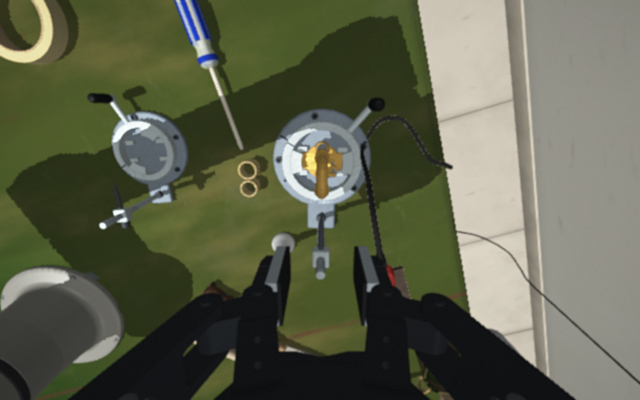

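View pics/scene7.png

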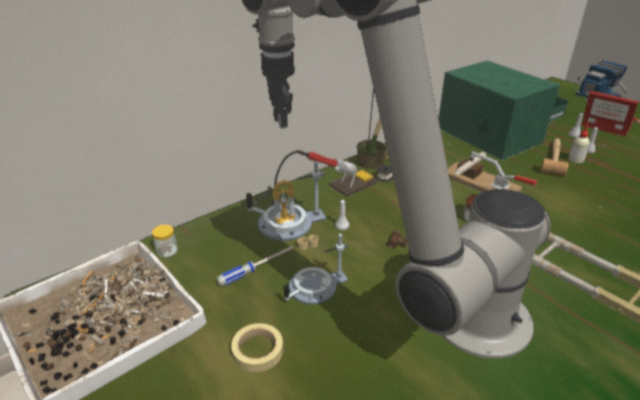

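```bash
python3 - <<'E'
from h import *
im,K,R,t=load("pics/wrist7.png")
cv2.imwrite("pics/w7c.png",cv2.resize(im[95:285,260:420],None,fx=4,fy=4,interpolation=cv2.INTER_CUBIC)[:600*1000])
c=cv2.resize(im[100:250,250:410],None,fx=5,fy=5,interpolation=cv2.INTER_CUBIC);c=c[:600];cv2.imwrite("pics/w7c.png",c)
E
```

```text
(no output)
```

View pics/w7c.png

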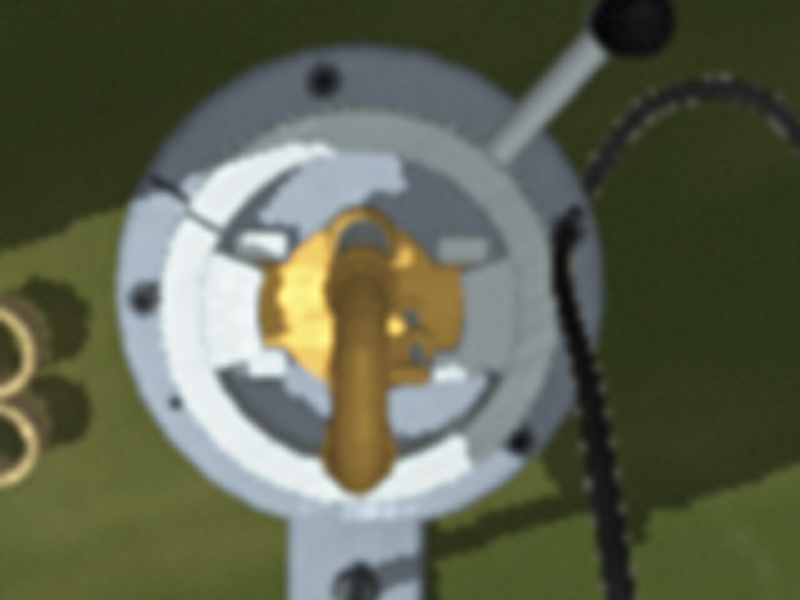

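```bash
python3 - <<'E'
from h import *
im,K,R,t=load("pics/wrist7.png");p,Rr=pose()
for k,u,z in [("bow",(322-.4,181),.135),("bowfar",(322-.4,150),.135),("postbase",(250+355/5-.4,100+582/5),.012)]:
    X=onz(u,z,K,R,t); print(k,X.round(4),"tool",(Rr.inv().apply(X-p)*100).round(2))
for X in [[.566,.079,.194],[.588,.091,.178],[.589,.113,.165],[.589,.126,.144],[.59,.137,.108],[.606,.179,.021]]:
    print(X,((proj(X,K,R,t)-[250,100])*5).round(0),"tool",(Rr.inv().apply(np.array(X)-p)*100).round(1))
# 3 view check: wrist+scene for same cable: epipolar match
_,K1,R1,t1=load("pics/scene0.png")
S=[(490,25),(430,10),(380,30),(340,70),(318,120),(305,170),(300,195)]
cab=np.array([(565,230),(570,300),(590,400),(605,490),(618,590)])/5+[250,100]
cab=np.vstack([cab,[(378,245),(383,265)]])
C=np.concatenate([np.linspace(cab[i],cab[i+1],20) for i in range(len(cab)-1)])
for a in S:
    a=np.array(a)/6+[225,150]-.4; r=ray(a,K1,R1,t1)
    b=min(((np.linalg.norm(proj(X,K1,R1,t1)-a),tuple(X)) for X in [tri([r,ray(c,K,R,t)]) for c in C]))
    print(round(b[0],2),np.round(b[1],3),"tool",(Rr.inv().apply(np.array(b[1])-p)*100).round(1))
E
```

```text
bow [0.5428 0.1408 0.135 ] tool [ 0.19  0.08 16.45]
bowfar [0.5526 0.1732 0.135 ] tool [ 3.57  0.08 16.45]
postbase [0.515  0.0547 0.012 ] tool [-8.85 -0.06 28.76]
[0.566, 0.079, 0.194] [567. 748.] tool [-5.1  4.1 10.6]
[0.588, 0.091, 0.178] [649. 629.] tool [-3.3  5.8 12.1]
[0.589, 0.113, 0.165] [616. 506.] tool [-1.1  5.3 13.4]
[0.589, 0.126, 0.144] [585. 419.] tool [ 0.1  4.9 15.5]
[0.59, 0.137, 0.108] [555. 334.] tool [ 1.2  4.7 19.1]
[0.606, 0.179, 0.021] [534. 113.] tool [ 5.7  5.  27.8]
0.45 [0.582 0.036 0.164] tool [-8.7  6.8 13.6]
0.09 [0.581 0.068 0.184] tool [-5.7  5.9 11.6]
0.09 [0.583 0.094 0.181] tool [-3.1  5.3 11.8]
0.05 [0.587 0.114 0.166] tool [-1.1  5.1 13.3]
0.07 [0.591 0.124 0.143] tool [ 0.   5.1 15.7]
0.01 [0.594 0.131 0.117] tool [ 0.7  5.2 18.2]
0.07 [0.595 0.134 0.104] tool [ 1.   5.3 19.5]
```

```bash
cat >> h.py <<'E'
AX=np.array([.5425,.141]); YH=np.radians(72.8); EY=np.array([np.cos(YH),np.sin(YH),0]); EX=np.array([EY[1],-EY[0],0])
def onplane(uv,K,R,t,ax=AX):
    o,d=ray(uv,K,R,t); a=np.array([*ax,0]); s=((a-o)@EX)/(d@EX); X=o+s*d; return np.array([(X-a)@EY,X[2]])*1000
E
python3 - <<'E'
from h import *
V={n:load(f"pics/{f}.png") for n,f in [("scene","scene7"),("side","side7"),("wrist","wrist1")]}
f=lambda a,s,o:(np.array(a)+.5)/s-.5+np.array(o)
for n,pts in [("scene",[(530,150),(485,163),(440,172),(357,195)]),("side",[(370,138),(345,153),(316,172),(272,203)]),("wrist",[(150,310),(200,318),(293,327),(426,345)])]:
    for q in pts:
        u=f(q,*{"scene":(6,(225,150)),"side":(6,(245,150)),"wrist":(4.7,(230,115))}[n]); print(n,q,onplane(u,*V[n][1:]).round(1))
for n,(x0,y0) in [("scene",(262,160)),("side",(270,155))]:
    cv2.imwrite(f"pics/{n}7c.png",cv2.resize(V[n][0][y0:y0+60,x0:x0+70],None,fx=10,fy=10,interpolation=cv2.INTER_CUBIC))
E
```

```text
scene (530, 150) [-83.7 137.9]
scene (485, 163) [-62.6 135.8]
scene (440, 172) [-41.7 135.8]
scene (357, 195) [ -3.4 132.4]
side (370, 138) [-78.6 135.1]
side (345, 153) [-59.7 135.8]
side (316, 172) [-38.1 135.7]
side (272, 203) [ -6.3 134.3]
wrist (150, 310) [-76.9 134.7]
wrist (200, 318) [-62.6 136.8]
wrist (293, 327) [-36.9 134.7]
wrist (426, 345) [  0.6 136.9]
```

View pics/scene7c.png

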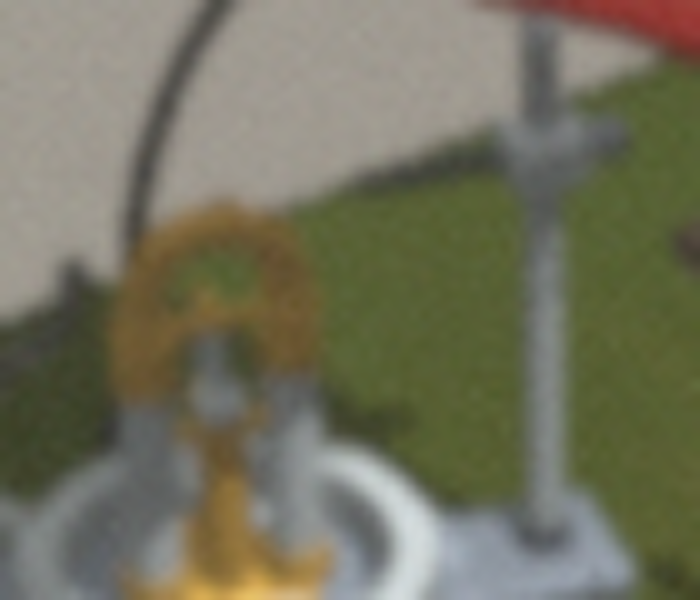

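View pics/side7c.png

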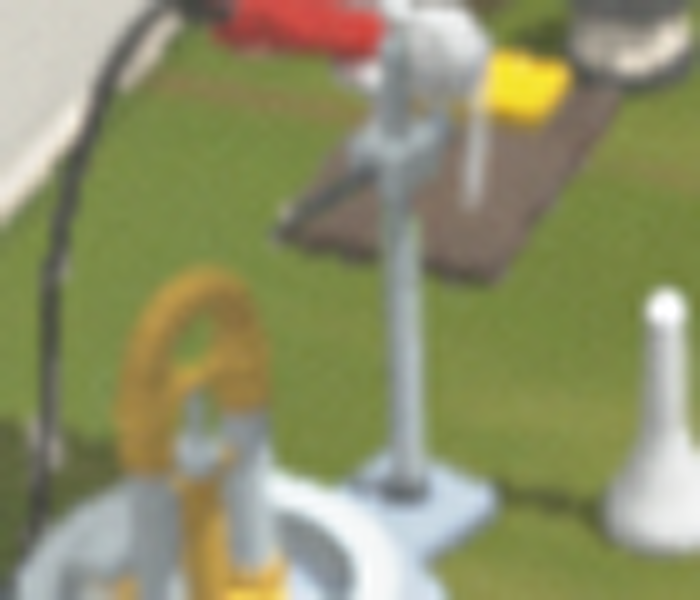

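The pointer height reads about 135.7 mm in all three views, so the bow must rise to about 165 mm, which is 30 mm up. The bow sits at tool offset x +0.19, y +0.08 cm. I'm descending with the jaws at 3.5 cm to stay clear of the cable.

Call:
play_rows(motion="0.2 0.1 4 0 0 0 3.5; 0 0 4 0 0 0 3.5; 0 0 4 0 0 0 3.5; 0 0 0 0 0 0 3.5")

```text
time_s: 8.88
ee_pos: [0.5413, 0.1404, 0.1772]
orientation: [0.804, 0.595, -0.003, -0.002]
ft_force: [-0.7, -0.1, 0.6]
width: 0.407
```

```bash
python3 - <<'E'
from h import *
snap("wrist","pics/wrist8.png");snap("side","pics/side8.png")
p,R=pose();print(p,heading(R)); s=bot.get_state();print(s["time_s"],s["ft_force"],s["width"])
im2=load("pics/side8.png")[0]
cv2.imwrite("pics/side8c.png",cv2.resize(im2[130:250,230:350],None,fx=5,fy=5,interpolation=cv2.INTER_CUBIC))
E
```

```text
[0.54385866 0.14061539 0.1812176 ] 73.02768035579084
8.975 [ 0.30973891 -0.1439505   0.39380593] 0.41164435417731177
```

View pics/wrist8.png

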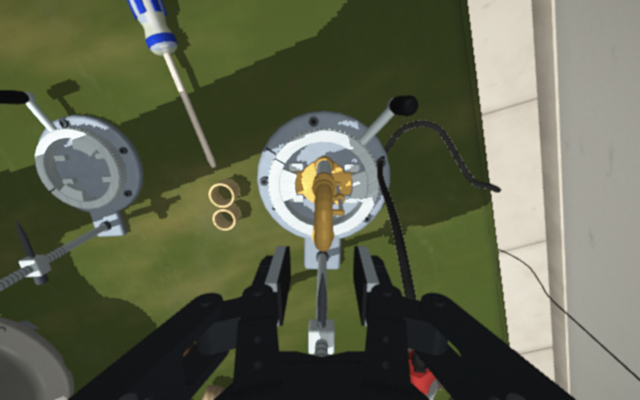

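View pics/side8c.png

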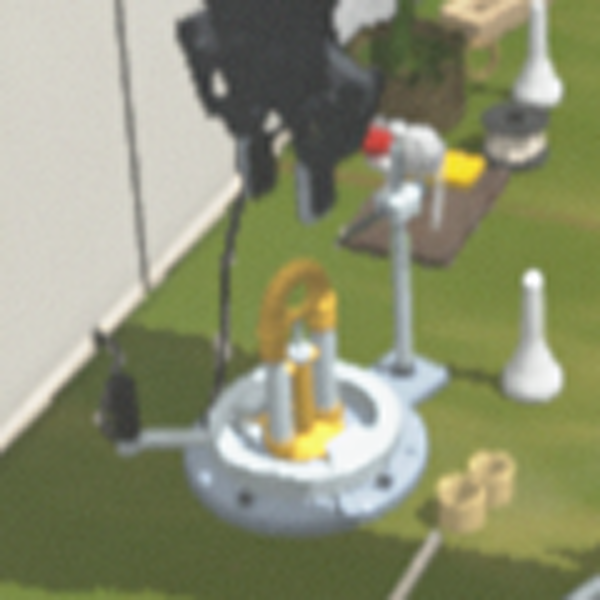

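Bow column (323) sits between the pads (about 322). The last descent is 5.9 cm; I'll check the force after part of it.

Call:
play_rows(motion="0 0 2 0 0 0 3.5; 0 0 1.5 0 0 0 3.5; 0 0 0 0 0 0 3.5")

```text
time_s: 9.35
ee_pos: [0.5431, 0.1403, 0.1454]
orientation: [0.804, 0.595, -0.0, -0.0]
ft_force: [0.4, -1.0, 0.5]
width: 0.411
```

Call:
play_rows(motion="0 0 1.2 0 0 0 3.5; 0 0 1.2 0 0 0 3.5; 0 0 0 0 0 0 3.5")

```text
time_s: 9.72
ee_pos: [0.5425, 0.1402, 0.1203]
orientation: [0.804, 0.595, -0.001, -0.001]
ft_force: [0.3, 0.0, 0.5]
width: 0.405
```

```bash
python3 - <<'E'
from h import *
snap("wrist","pics/wrist9.png");snap("scene","pics/scene9.png")
p,R=pose();print(p,heading(R)); s=bot.get_state();print(s["time_s"],s["ft_force"],s["width"])
im2=load("pics/scene9.png")[0]
cv2.imwrite("pics/scene9c.png",cv2.resize(im2[120:240,220:340],None,fx=5,fy=5,interpolation=cv2.INTER_CUBIC))
E
```

```text
[0.54326914 0.14027685 0.12138214] 72.98625340069222
9.825 [-0.03456398 -0.11483135 -0.60934299] 0.4148650513406493
```

View pics/wrist9.png

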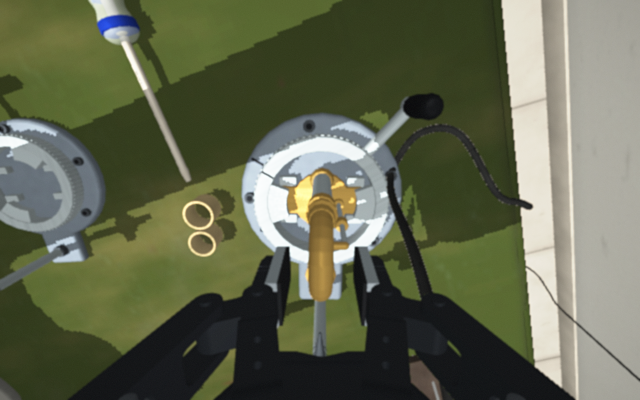

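View pics/scene9c.png

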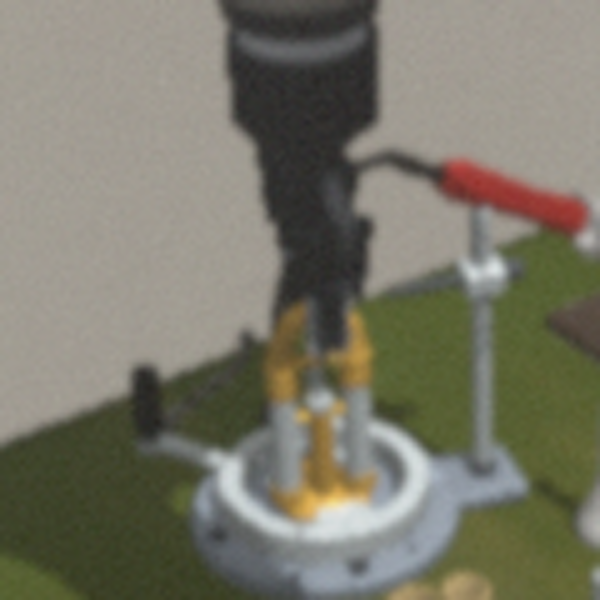

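The jaws straddle the bow (between columns 287 and 357, bow at 321), with zero force. Closing now.

Call:
play_rows(motion="0 0 0 0 0 0 0; 0 0 0 0 0 0 0; 0 0 0 0 0 0 0; 0 0 0 0 0 0 0", grip_force=60)

```text
time_s: 10.32
ee_pos: [0.5432, 0.1403, 0.1219]
orientation: [0.804, 0.595, 0.0, 0.0]
ft_force: [-2.9, 0.6, 4.8]
width: 0.127
```

Call:
play_rows(motion="0 0 -0.4 0 0 0 0; 0 0 -0.4 0 0 0 0; 0 0 0 0 0 0 0")

```text
time_s: 10.7
ee_pos: [0.5429, 0.1402, 0.1291]
orientation: [0.804, 0.595, -0.0, -0.0]
ft_force: [-1.0, 0.9, -6.2]
width: 0.13
```

Call:
play_rows(motion="0 0 -0.5 0 0 0 0; 0 0 -0.5 0 0 0 0; 0 0 -0.5 0 0 0 0; 0 0 -0.5 0 0 0 0; 0 0 0 0 0 0 0")

```text
time_s: 11.32
ee_pos: [0.5431, 0.1403, 0.1496]
orientation: [0.804, 0.595, -0.0, -0.0]
ft_force: [-1.2, 0.1, -9.3]
width: 0.128
```

```bash
python3 - <<'E'
from h import *
for n in ["wrist","side","scene"]: snap(n,f"pics/{n}10.png")
p,R=pose();print(p,heading(R)); s=bot.get_state();print(s["time_s"],s["ft_force"],s["width"])
for n,(x0,y0) in [("scene",(262,155)),("side",(265,155))]:
    im2=load(f"pics/{n}10.png")[0]
    cv2.imwrite(f"pics/{n}10c.png",cv2.resize(im2[y0:y0+60,x0:x0+70],None,fx=10,fy=10,interpolation=cv2.INTER_CUBIC))
im=load("pics/wrist10.png")[0]
cv2.imwrite("pics/wrist10c.png",cv2.resize(im[120:370,220:420],None,fx=2.4,fy=2.4,interpolation=cv2.INTER_CUBIC))
E
```

```text
[0.54309988 0.1402346  0.14927358] 72.98261697204381
11.475 [ -1.42680665   0.59677498 -10.07208326] 0.12477919002110192
```

View pics/scene10c.png

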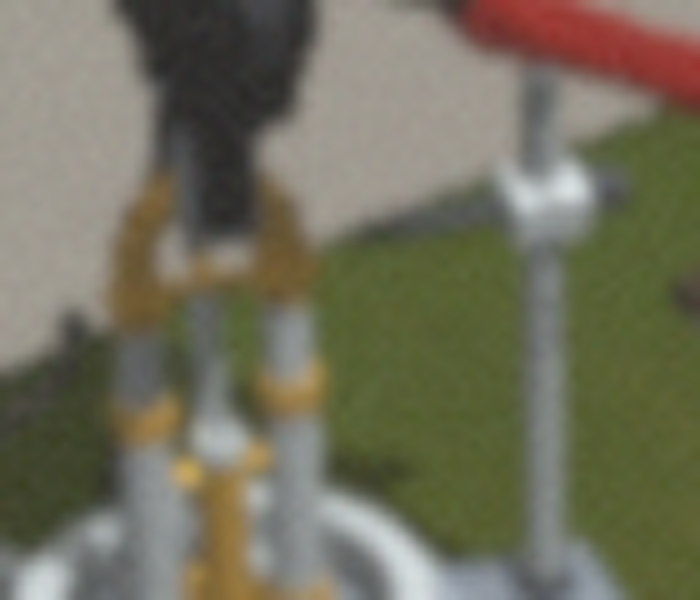

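View pics/side10c.png

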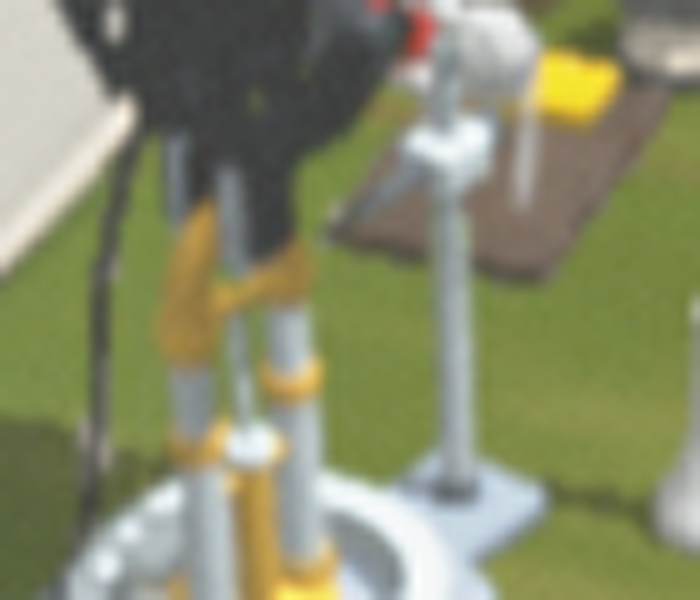

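View pics/wrist10c.png

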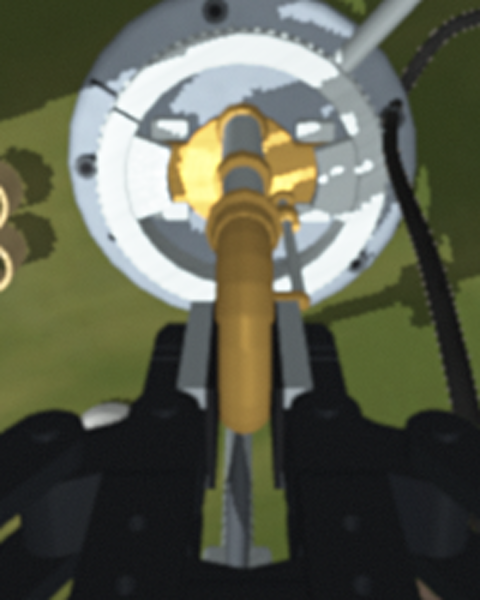

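```bash
python3 - <<'E'
from h import *
for n,o7,o10 in [("scene",(262,160),(262,155)),("side",(270,155),(265,155))]:
    _,K,R,t=load(f"pics/{n}10.png")
    inv=lambda y,z,o:((proj(np.array([*AX,0])+EY*y/1000+np.array([0,0,z/1000]),K,R,t)-o+.5)*10-.5).round(0)
    print(n,"pred home bead",inv(-20,105.5,o7),"pred now bead",inv(-20,133.3,o10),"needle",[inv(y,135.7,o10) for y in (-35,-50,-65)],"per mm",inv(-20,134.3,o10)-inv(-20,124.3,o10))
    print("measure", {k:onplane((np.array(q)+.5)/10-.5+np.array(o),K,R,t).round(1).tolist() for k,q,o in ({"ferr bot home":((292,376),o7),"ferr bot now":((290,300),o10),"needle1":((370,233),o10),"needle2":((430,215),o10),"bowtop home":((225,205),o7)} if n=="scene" else {"ferr bot home":((245,410),o7),"ferr bot now":((292,303),o10),"needle tip":((335,232),o10),"needle2":((385,188),o10),"needletip7":((283,227),o7),"bowtop home":((205,272),o7)}).values() for k in [k]} if 0 else "")
    pts={"ferr bot home":((292,376),o7),"ferr bot now":((290,300),o10),"needle1":((370,233),o10),"needle2":((430,215),o10)} if n=="scene" else {"ferr bot home":((245,410),o7),"ferr bot now":((292,303),o10),"needletip":((335,232),o10),"needle2":((385,188),o10),"needletip7":((283,227),o7)}
    for k,(q,o) in pts.items(): print(k,onplane((np.array(q)+.5)/10-.5+np.array(o),K,R,t).round(1))
E
```

```text
scene pred home bead [289. 300.] pred now bead [286. 261.] needle [array([340., 242.]), array([394., 231.]), array([447., 221.])] per mm [ -2. -33.]
measure 
ferr bot home [-19.9  81.1]
ferr bot now [-20.8 120.9]
needle1 [-43.5 136.6]
needle2 [-60.2 138.5]
side pred home bead [241. 350.] pred now bead [286. 271.] needle [array([320., 241.]), array([354., 219.]), array([387., 198.])] per mm [ -2. -29.]
measure 
ferr bot home [-20.   83.7]
ferr bot now [-21.7 121.1]
needletip [-41.7 135.6]
needle2 [-64.2 139.5]
needletip7 [-40.9 137.7]
```

```bash
python3 - <<'E'
from h import *
for n,(x0,y0) in [("scene",(270,160)),("side",(275,160))]:
    a=np.mean([bot.camera(n)["image"].astype(float) for _ in range(8)],0)[:,:,::-1]
    np.save(f"pics/{n}avg.npy",a)
    c=cv2.resize(a[y0:y0+38,x0:x0+50].astype(np.float32),None,fx=16,fy=16,interpolation=cv2.INTER_LANCZOS4).clip(0,255)
    cv2.imwrite(f"pics/{n}avgc.png",c)
p,R=pose();print(p,bot.get_state()["time_s"])
E
```

```text
[0.5431855  0.14028538 0.14945908] 12.275[ WARN:0@15.385] global loadsave.cpp:1063 imwrite_ Unsupported depth image for selected encoder is fallbacked to CV_8U.
```

View pics/sceneavgc.png

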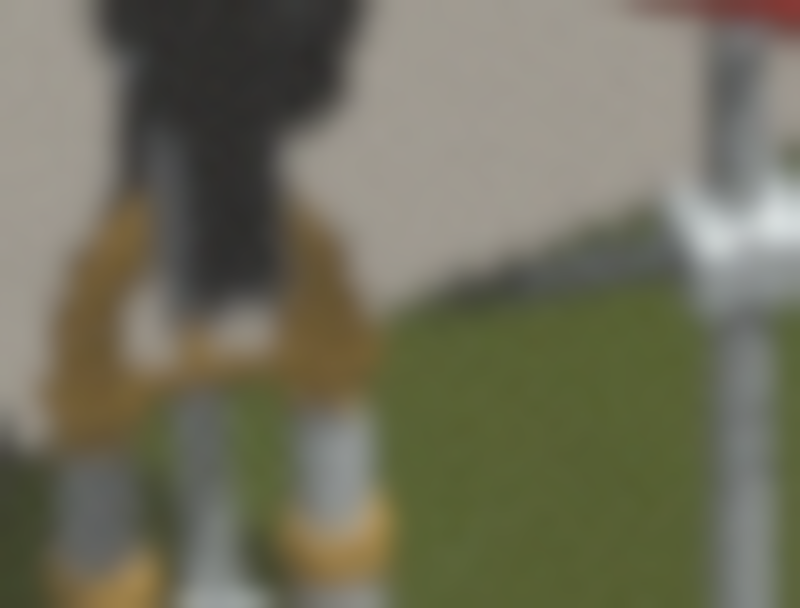

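View pics/sideavgc.png

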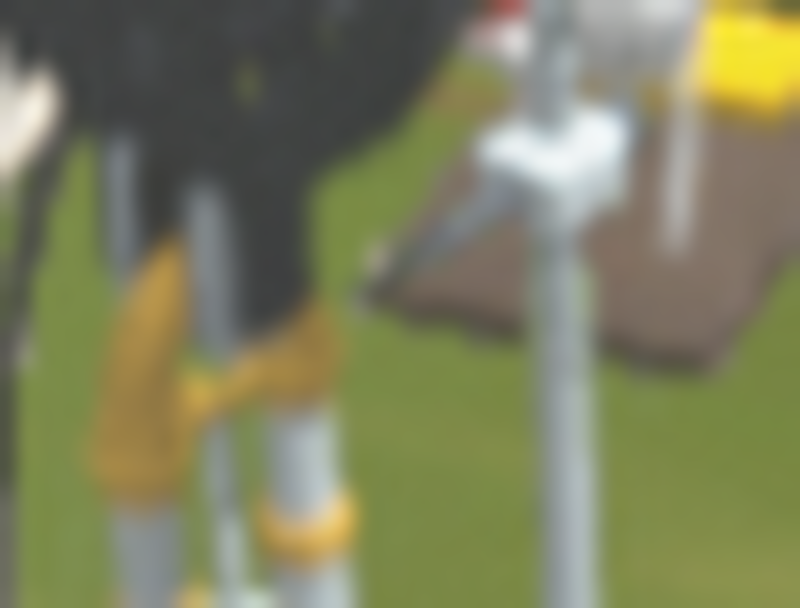

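```bash
python3 - <<'E'
from h import *
def facing(uv,y,K,R,t):
    o,d=ray(uv,K,R,t); a=np.array([*AX,0])+EY*y/1000; n=a-o; n[2]=0; n/=np.linalg.norm(n); X=o+d*(((a-o)@n)/(d@n)); r=np.cross(n,[0,0,1]); return ((X-a)@r*1000).round(1),(X[2]*1000).round(1)
for n,o,pts in [("scene",(270,160),{"beadR":(383,345,-20),"beadL'":(45,395,20),"bead bot":(335,402,-20),"brace":(215,360,0),"posttop?":(735,20,-92),"tubetopR":(392,515,-20)}),
            ("side",(275,160),{"beadR":(341,358,-20),"beadL":(255,385,-20),"otherL":(92,455,20),"otherR":(185,475,20),"brace":(225,390,0),"tubetopR":(355,505,-20)})]:
    _,K,R,t=load(f"pics/{n}10.png")
    for k,(u,v,y) in pts.items(): print(n,k,facing((np.array([u,v])+.5)/16-.5+np.array(o),y,K,R,t))
    for q in ([(450,298),(520,280),(600,262),(640,250)] if n=="scene" else [(365,295),(400,265),(440,232),(480,198)]):
        print("needle",onplane((np.array(q)+.5)/16-.5+np.array(o),K,R,t).round(1))
    # post top from frame 7
for n,o,q in [("scene",(262,160),(540,22)),("side",(270,155),None)]:
    if q: 
        _,K,R,t=load(f"pics/{n}7.png"); print("posttop",onplane((np.array(q)+.5)/10-.5+np.array(o),K,R,t).round(1))
_,K,R,t=load("pics/scene0.png");print("posttop sc0",onplane((np.array((546,72))+.5)/6-.5+np.array((225,150)),K,R,t).round(1))
_,K,R,t=load("pics/side0.png");print("posttop sd0",onplane((np.array((390,55))+.5)/6-.5+np.array((245,150)),K,R,t).round(1))
E
```

```text
scene beadR (np.float64(8.8), np.float64(131.4))
scene beadL' (np.float64(-8.2), np.float64(131.7))
scene bead bot (np.float64(0.5), np.float64(120.7))
scene brace (np.float64(0.4), np.float64(133.3))
scene posttop? (np.float64(-0.7), np.float64(178.2))
scene tubetopR (np.float64(9.2), np.float64(98.0))
needle [-41.  136.2]
needle [-53.2 137. ]
needle [-67.2 137.4]
needle [-74.2 138.2]
side beadR (np.float64(7.8), np.float64(131.7))
side beadL (np.float64(-8.1), np.float64(127.1))
side otherL (np.float64(-9.6), np.float64(133.6))
side otherR (np.float64(6.5), np.float64(127.7))
side brace (np.float64(0.5), np.float64(135.9))
side tubetopR (np.float64(8.7), np.float64(99.2))
needle [-38.6 136.4]
needle [-48.4 137.9]
needle [-59.7 139.4]
needle [-71.1 141.2]
posttop [-91.4 175.4]
posttop sc0 [-91.5 175.9]
posttop sd0 [-95.9 174.7]
```

```bash
python3 - <<'E'
from h import *
for f,(x0,y0,w,h),s in [("wrist2",(0,240,220,90),3.6),("wrist8",(280,210,90,110),5.4)]:
    im=load(f"pics/{f}.png")[0]
    cv2.imwrite(f"pics/{f}t.png",cv2.resize(im[y0:y0+h,x0:x0+w],None,fx=s,fy=s,interpolation=cv2.INTER_CUBIC))
E
```

```text
(no output)
```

View pics/wrist2t.png

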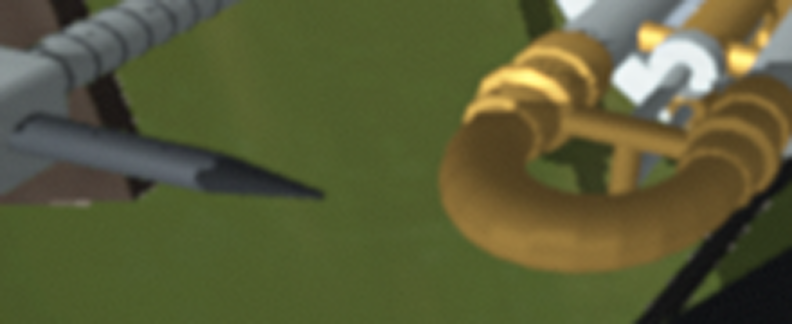

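View pics/wrist8t.png

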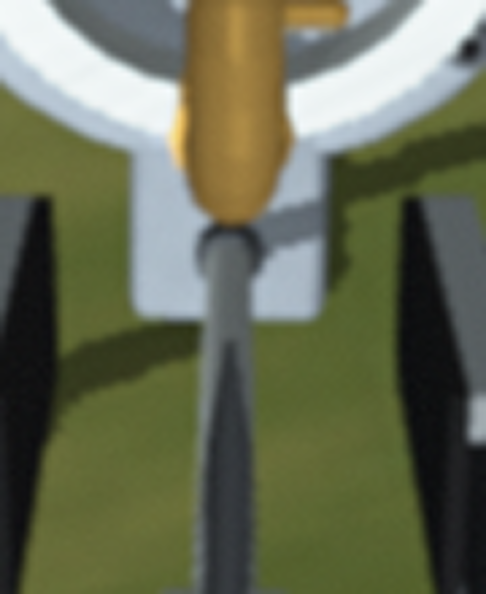

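```bash
python3 - <<'E'
from h import *
V={f:load(f"pics/{f}.png")[1:] for f in ["wrist1","wrist2","wrist8"]}
f=lambda a,s,o:(np.array(a)+.5)/s-.5+np.array(o)
T={"wrist1":f((296,328),4.7,(230,115)),"wrist2":f((325,196),3.6,(0,240)),"wrist8":f((232,340),5.4,(280,210))}
X=tri([ray(T[k],*V[k]) for k in T]);print("tip",X,[(proj(X,*V[k])-T[k]).round(1) for k in T])
X=tri([ray(T[k],*V[k]) for k in ["wrist2","wrist8"]]);print("tip28",X,[(proj(X,*V[k])-T[k]).round(1) for k in T])
a=np.array([*AX,0])
print("in stand",(X-a)@EX*1000,(X-a)@EY*1000)
for k in T: print(k,onplane(T[k],*V[k]))
# predicted home bow/bead features in wrist2
P=lambda y,z:((proj(a+EY*y/1000+np.array([0,0,z/1000]),*V["wrist2"])-[0,240]+.5)*3.6-.5).round(0)
Q=lambda y,z,x=0:((proj(a+EY*y/1000+EX*x/1000+np.array([0,0,z/1000]),*V["wrist2"])-[0,240]+.5)*3.6-.5).round(0)
print("bow",Q(0,135),"bow edges far/near",Q(0,135,6.5),Q(0,135,-6.5),"bead-",Q(-20,105.5),[Q(-20,105.5,x) for x in(-9.5,9.5)],"bead+",Q(20,105.5),"brace top",Q(0,112),"leg outer",Q(-26.5,115))
E
```

```text
tip [0.53225131 0.10717177 0.13672551] [array([0.4, 0.5]), array([-0.4, -1.1]), array([-0. ,  0.3])]
tip28 [0.53250474 0.10792438 0.13752671] [array([0.9, 0.7]), array([-0.,  0.]), array([ 0., -0.])]
in stand 0.23247626671710495 -34.552101697625865
wrist1 [-36.02574646 135.33720731]
wrist2 [-34.37359751 137.76627954]
wrist8 [-6463.57114219 -9881.59241325]
bow [544. 229.] bow edges far/near [542. 260.] [547. 199.] bead- [525. 109.] [array([528.,  68.]), array([522., 149.])] bead+ [728. 154.] brace top [611. 151.] leg outer [460. 129.]
```

Close wrist views put the tip at 137.5 mm. By kinematics the bead is now at about 133.0 mm (27.5 mm drawn). The relative reading in the scene view also gives a shortfall of about 4.7 mm, so I'm raising 4.6 mm.

Call:
play_rows(motion="0 0 -0.23 0 0 0 0; 0 0 -0.23 0 0 0 0; 0 0 0 0 0 0 0; 0 0 0 0 0 0 0")

```text
time_s: 12.78
ee_pos: [0.5433, 0.1403, 0.1541]
orientation: [0.804, 0.595, 0.0, 0.0]
ft_force: [-2.2, -0.3, -11.4]
width: 0.13
```

```bash
python3 - <<'E' 2>/dev/null
from h import *
for n,(x0,y0) in [("scene",(270,160)),("side",(275,160))]:
    a=np.mean([bot.camera(n)["image"].astype(float) for _ in range(8)],0)[:,:,::-1]
    c=cv2.resize(a[y0:y0+38,x0:x0+50].astype(np.float32),None,fx=16,fy=16,interpolation=cv2.INTER_LANCZOS4).clip(0,255).astype(np.uint8)
    _,K,R,t=load(f"pics/{n}10.png")
    # level line in the plane x=0 at needle height, from needle over to leg
    inv=lambda y,z:((proj(np.array([*AX,0])+EY*y/1000+np.array([0,0,z/1000]),K,R,t)-[x0,y0]+.5)*16-.5)
    print(n,"needle@-45",inv(-45,137.5),"bead row",inv(-20,137.5),"slope px per 25mm",inv(-20,137.5)-inv(-45,137.5))
    cv2.imwrite(f"pics/{n}11c.png",c)
snap("wrist","pics/wrist11.png")
s=bot.get_state();print(s["ee_pos"],s["time_s"],s["ft_force"],s["width"])
E
```

```text
scene needle@-45 [472.96086879 286.78095016] bead row [328.2152008  315.33101566] slope px per 25mm [-144.74566799   28.5500655 ]
side needle@-45 [387.9231635  274.90435738] bead row [296.42875153 334.14634078] slope px per 25mm [-91.49441197  59.2419834 ]
[0.54323408 0.14028455 0.15403422] 13.625 [ -1.62545735  -0.36294927 -12.13923096] 0.12763682703728507
```

View pics/scene11c.png

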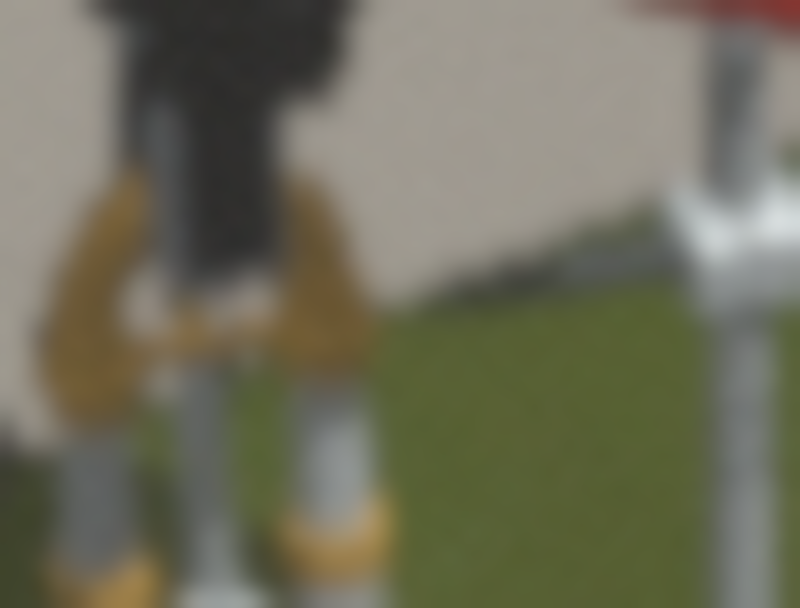

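View pics/side11c.png

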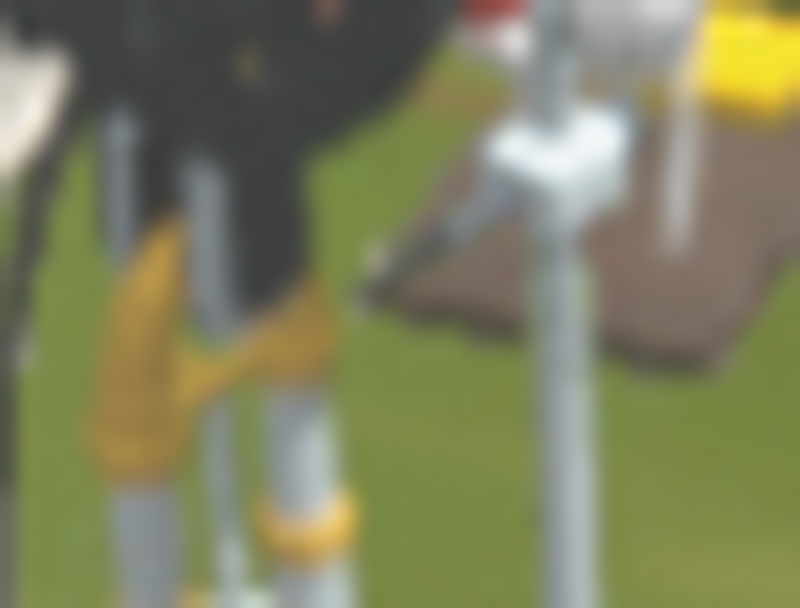

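View pics/wrist11.png

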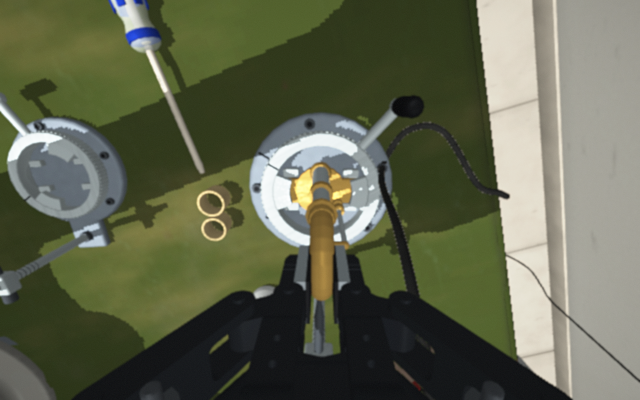

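```bash
python3 - <<'E' 2>/dev/null
from h import *
im,K,R,t=load("pics/wrist11.png")
x0,y0,s=290,155,9
cv2.imwrite("pics/w11c.png",cv2.resize(im[y0:y0+66,x0:x0+66],None,fx=s,fy=s,interpolation=cv2.INTER_CUBIC))
a=np.array([*AX,0])
Q=lambda x,y,z:((proj(a+EY*y/1000+EX*x/1000+np.array([0,0,z/1000]),K,R,t)-[x0,y0]+.5)*s-.5).round(0)
for z in (135.6,137.6,139.6): print(z,"bead L",Q(-9.5,20,z),"R",Q(9.5,20,z),"near(+y) edge",Q(0,29.5,z))
print("outer tube top r7.5 z97", Q(-7.5,20,97),Q(7.5,20,97),Q(0,27.5,97))
E
```

```text
135.6 bead L [122. 530.] R [410. 531.] near(+y) edge [266. 393.]
137.6 bead L [120. 541.] R [412. 542.] near(+y) edge [266. 403.]
139.6 bead L [119. 552.] R [413. 553.] near(+y) edge [266. 413.]
outer tube top r7.5 z97 [176. 356.] [364. 357.] [270. 266.]
```

View pics/w11c.png

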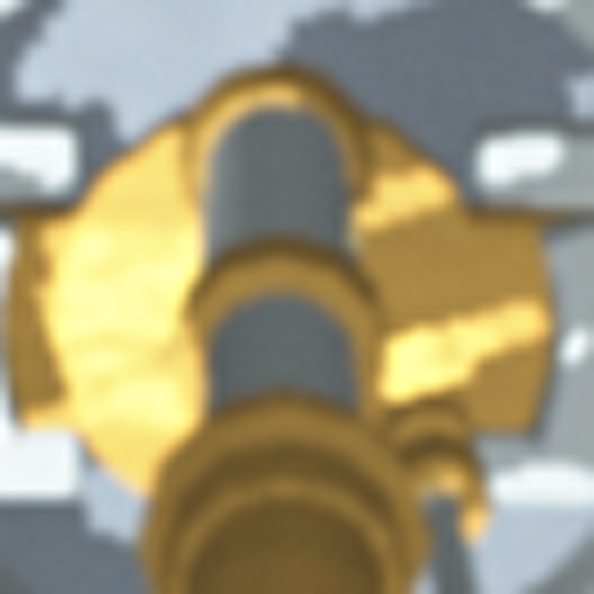

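Wrist (285,395)–(427,540) puts the bead at 136.6–137.6 mm, and kinematics says 137.6. The blurry outer views suggest it is still slightly short. I'll nudge up 0.4 mm and hold.

Call:
play_rows(motion="0 0 -0.04 0 0 0 0; 0 0 0 0 0 0 0; 0 0 0 0 0 0 0; 0 0 0 0 0 0 0")

```text
time_s: 14.12
ee_pos: [0.5432, 0.1403, 0.1545]
orientation: [0.804, 0.595, -0.0, 0.0]
ft_force: [-1.7, 0.9, -11.4]
width: 0.128
```

```bash
python3 - <<'E'
from h import *
s=bot.get_state();print(s["ee_pos"],s["time_s"],s["ft_force"],s["width"],abs(s["joint_vel"]).max())
print(bot.hand_in())
E
```

```text
[0.54323333 0.14025677 0.15447227] 14.125 [ -1.73154167   0.89007437 -11.40671813] 0.12842236461847292 0.0012196158577206843
the job is handed in; nothing more can be done
None
```

The job is handed in at 14.1 s, with the ring locked and the slide held at the pointer height. By my best estimate the bead is level with the pointer tip to within about 1 mm.

- **Locking:** I pushed the lever clockwise with shut fingers until it reached its stop, felt at 16 N. The ring's line and the locked line then read 129.7° and 129.9°. The slide was not touched during this.
- **Drawing:** I gripped the bow at 60 N and drew it straight up about 32.5 mm. The arm was still holding it at hand-in, with about 11.4 N of spring pull and nothing slipping.
- **Checks that agree:** By arm position the bead is at about 138.0 mm and by the close wrist views the tip is at about 137.5 mm. The wrist view of the bead itself gave 136.6–137.6 mm before the last 0.4 mm nudge.
- **Checks that disagree:** Before that nudge the blurred outer views read the bead low, the scene camera by about 1 mm and the side camera by up to 2.8 mm. I trusted these less.

I did not touch the pointer or the bystanders, and saw nothing out of place in the views I took.

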